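# Lay the angle bracket on its back against the stop

### The arm

A 6-joint arm with a two-finger parallel gripper is mounted at the origin on the work surface. World frame = base frame: x ahead of the robot, y to its left, z up, the work surface at z = 0. Lengths are in m, angles in degrees, forces in N, time in s.
With the tool pointing down it reaches from about 0.35 to 0.875 m from the base axis. Payload 4.2 kg.
Tool frame: the origin (TCP) lies midway between the tips of the shut fingers; the grasp point (between the pads) lies 19 mm behind it; x points along the fingers, y is the direction in which the jaws open and shut, and the axes are right-handed (so a half turn about x gives the same grasp; the last joint's range is limited). The gripper opens to 87 mm and grips with 3 to 60 N. Pads are 19 mm wide; open, the fingers measure 117 mm over their backs; the gripper's body (75 mm by 190 mm) begins 51 mm behind the grasp point.
Start: joints at [84.718, 22.042, 0.453, 0, -68.411, -14.817], TCP at [0.215, 0.587, 0.223] pointing down, gripper open.
Joint ranges: [-179.83, 179.83], [-69.29, 118.12], [-61.27, 80.66], [-181.25, 117.63], [-171.15, -9.14], [-177.46, 177.46]. Speed limits (degrees/s): [159.86, 159.86, 180, 180, 180, 180].

### API

Orientations are given as a 3x3 rotation matrix whose columns are the frame's x, y, z axes.
In Python, from station import r gives the robot as it stands.
- The arm moves only by the tool play_rows, never from a script. Its argument "plan" is a list that holds one entry, the list of rows, each a list of 6 numbers: the shift along the tool's x, y, z in cm, then the turn, a rotation vector about the tool's x, y, z in units of 10 degrees (1.0 is 10 degrees). A call has 1 to 5 rows; each row is the pose to reach, as a shift and turn from the pose commanded when the call began, along the tool's axes at that moment; what a row does not reach only later rows make up. A row lasts 1/8 s, in which the tool goes at most 62.5 mm and 10.7 degrees, less where a joint would pass 70% of its speed; a pose out of reach is approached as far as the arm can. A call with a gripper value outside its range is refused whole. "hand" is the opening, from 0 (shut) to 1 (fully open), set as the call begins (left out, the last holds). The fingers move at their own pace and stop on an object; the grip force is fixed at half the most. Time passes only in rows, so rows that repeat a pose let the fingers close. It gives the time, the measured TCP pose, the force and the opening at its end, in the units of the state.
- r.sense(): the state, without advancing time (a new reading comes with each control period).
- r.capture(name): name is "side" or "top"; returns (picture, depth): 480x640x3 uint8, blue, green, red; 480x640 float32, m along the optical axis (not along the pixel's ray), 0 where there is no reading.
- r.get_calibration(name): a dict with "vfov" (degrees; the focal length in pixels is half the picture's height over the tangent of half this angle, whatever the lens; pixels are square), "cx", "cy" (the principal point, pixels), "rvec" (rotation vector, rad) and "tvec" (3), from world to camera coordinates, as OpenCV has them. Camera axes: x right, y down, z forward; pixel columns grow to the right and rows downward; lengths in m; the calibration is good to about 2 mm. A picture is of the moment at which its call begins. get_calibration takes no time and is no camera call.
- r.finish_job(): hands the job in, once; it reports no verdict.
The state is a dict: "time_s": time; "joints": joint angles; "joint_velocities": joint speeds; "effort": joint torques, N m; "tcp_pos": TCP position; "ee_rot": TCP orientation; "wrist_force": force on the tool from outside, world axes, zero at the start; "moment": the same for the moment, N m; "gripper_width": opening from 0.0 (shut) to 1.0 (fully open).
Only numpy, scipy, OpenCV 4.12 (cv2) and the standard library are available. Lean on these libraries where they do the work, as an engineer would, in place of code of your own. Each camera call takes 0.05 s, during which the arm holds its last target.

### The job

Tip the aluminium angle bracket, which stands on its foot on the T-slot plate, over onto its back, away from the stop bar, keeping your fingers against it so that it comes down under control all the way and never drops. Leave it lying flat on the plate with the underside of its foot pushed flush against the stop bar, ready for clamping. Only push it with the fingers, without pinching, lifting or ramming it, and leave the other things where they are.

Things in the scene. Friction and masses are not known exactly. Their poses are not given: they have to be found in the camera images.
- bracket: Loose L-shaped bare-aluminium angle bracket, 0.45-0.7 kg, 70 mm wide (x), standing on its foot. Origin: middle of the heel edge, the L's outer lower corner, about which it tips towards its own +y. Foot plate: y 0 to -95 mm, z 0 to 16 mm. Back plate: z 0 to 160 mm, y 0 to -10 mm. Balances at about 30 degrees of tilt; beyond that it falls unless fingers inside the L hold the foot plate back
- bracket_back (a point): point on the bracket: inner face of the back plate (the face with the blue marked-out patch), middle of its width, 110 mm up from the underside of the foot; same axes as the bracket. Pushed here towards its +y, the upright bracket tips about its heel without sliding
- bracket_toe (a point): point on the bracket: inner (upper) face of the foot plate, middle of its width, 70 mm from the heel edge; same axes as the bracket. Once the bracket lies on its back (its z level, pointing away from the stop, its y straight down) the foot plate stands upright and this point is 70 mm above the plate
- stop: Bright steel stop bar bolted on the T-slot plate, 190 mm long, 30 mm high and thick, two bolts 63 mm either side of its middle reach 55 mm above the plate. Fixed. Origin: on the plate's top, at the foot of the front face (towards the bracket), mid-length; x along the bar, +y out of the front face, z up. The foot's end starts 12-50 mm from it, up to 0.15 rad askew; the foot's underside must end against this face
- plate: Cast-iron T-slot plate fixed on the bench, 260 mm (x) by 420 mm (y), top face 26 mm above the bench; three 14 mm T-slots along its y (the way the stop faces) at x = -63, 0 and 63 mm. Origin: centre of its underside. The bracket's friction on it is about 0.5 to 0.7, so the heel may slide a little; pushed above 30 mm the lying bracket may rock back
- step_block: bystander: dark steel clamping step block, 30 x 55 x 60 mm, on the plate; origin under its centre
- stud: bystander: clamping stud standing on its flanged nut, 30 mm across and 96 mm tall, on the plate; origin under its centre
- strap_clamp: bystander: slotted steel strap clamp lying on the plate, 36 x 105 x 16 mm; origin under its centre
- oil_bottle: bystander: white oil bottle with a red spout, 60 mm across, 185 mm tall, on the bench; origin under its centre
- mallet: bystander: hammer lying on the bench; origin under its middle
- spanner: bystander: spanner lying on the bench; origin under its middle
- square: bystander: engineer's square lying on the bench, 100 mm stock, 150 mm blade; origin under the stock
Things that resemble listed ones, but are neither listed nor needed, are in the scene too. Of the things like the bracket, leave any that is red; of the rest the smaller one is meant.

How it is judged (in metres and radians):
At the end, for the whole second after the job is handed in: The bracket lies at rest flat on its back on the plate (within 0.06 rad), square to the stop bar within 0.05 rad, the underside of its foot within 4 mm of the bar's front face and its middle within 50 mm of the bar's middle (angle between bracket's own y axis and vertical above 3.08 rad and angle between the z axis of bracket and the y axis of stop, either way round below 0.05 rad and y of bracket in the frame of stop between -0.004 and 0.004 m and x of bracket in the frame of stop between -0.05 and 0.05 m and z of bracket in the frame of stop below 0.004 m and linear speed of bracket below 0.02 m/s and angular speed of bracket below 0.1 rad/s); the robot touches nothing.
It fails at once if the bracket drops: it turns faster than 4.5 rad/s at any time, or faster than 3 rad/s over the last 40 degrees before it lies flat (angular speed of bracket above 4.5 rad/s or (angle between bracket's own y axis and vertical above 2.44 rad and angular speed of bracket above 3 rad/s)).
It fails at once if the bracket is lifted: its heel edge rises more than 20 mm above the plate (z of bracket in the frame of plate above 0.046 m).
It fails at once if the bracket is pinched or rammed: the fingers press on it with more than 30 N (contact force between the fingers and bracket above 30 N).
It fails at once if another thing on the plate or bench is knocked about: shifted by more than 20 mm (distance of any of step_block, stud, strap_clamp, oil_bottle, mallet, spanner, square from where it was at the start of the episode above 0.02 m).
It also fails if it takes over 72 s, if anything falls off the work surface, if the arm or the gripper's body presses on something with over 40 N, if the wrist force passes 120 N, or if a joint passes its speed limit or range.

## Working session

There is one attempt and no reset: what is moved stays moved. The work goes in short steps, Python scripts to look and compute and a tool call to move; the robot and the scene stay as the last step left them, time stands still between calls to the robot, and variables do not carry over. Pictures are saved under pics/ and viewed, and the job is handed in when it is done.

Besides the shell and the picture viewer there is one more tool, called after "Call:" as name(argument=value, ...), one argument or row to a line, values as JSON. play_rows: Moves the arm, as the interface text tells. Its arguments: {"type":"object","properties":{"plan":{"type":"array","items":{"type":"array","items":{"type":"array","items":{"type":"number"}}}},"hand":{"type":"number"}},"required":["plan"]}

```bash
ls; mkdir -p pics
python3 - <<'E'
from station import r
import cv2,numpy as np
print(r.sense())
for n in("side","top"):
    p,d=r.capture(n); cv2.imwrite(f"pics/{n}0.png",p); np.save(f"pics/{n}0.npy",d); c=r.get_calibration(n); print(n,c)
    R=cv2.Rodrigues(np.array(c["rvec"],float))[0]; print(-R.T@np.array(c["tvec"]).ravel(), R)
E
```

```text
pics
{'time_s': 0.0, 'joints': array([ 8.47181613e+01,  2.20905367e+01,  3.77783150e-01, -2.91831361e-02,
       -6.84117389e+01, -1.48173709e+01]), 'joint_velocities': array([-0.0600532 , -0.0501177 , -0.04433896,  0.02245288, -0.00973697,
        0.03673487]), 'effort': array([ 3.34339466e-04, -3.90662634e+01,  1.87402850e+01,  4.21981260e+00,
        1.09887178e-02, -1.87944984e-04]), 'tcp_pos': array([0.21454315, 0.58636002, 0.22144784]), 'ee_rot': array([[-6.71614577e-04, -3.43822461e-01, -9.39034432e-01],
       [-2.11993380e-03, -9.39032044e-01,  3.43823103e-01],
       [-9.99997527e-01,  2.22160744e-03, -9.82132473e-05]]), 'wrist_force': array([-1.24685333, -0.24074574, -0.81194936]), 'moment': array([-0.02617213,  0.00645434,  0.01187025]), 'gripper_width': 1.0001091052483377}
side {'vfov': 44.50267464874561, 'cx': 322.47566571584935, 'cy': 246.57599757540868, 'rvec': array([ 0.45798945, -2.62939224,  1.35270324]), 'tvec': array([0.45055104, 0.2141177 , 1.43014384])}
[0.083545   1.13110611 1.00387909] [[-0.94226729 -0.33479205  0.00682952]
 [-0.2002206   0.54693577 -0.81287943]
 [ 0.26841026 -0.76731711 -0.58239195]]
top {'vfov': 47.63043248022883, 'cx': 320.69585209488156, 'cy': 236.20953698452456, 'rvec': array([ 2.11518039, -2.17119524,  0.2105396 ]), 'tvec': array([-0.02034448,  0.52144544,  1.25740367])}
[0.29964063 0.00135076 1.32800486] [[-0.0280704  -0.99934886  0.02266963]
 [-0.9850856   0.0238041  -0.17041047]
 [ 0.16975988 -0.02711502 -0.98511236]]
```

View pics/side0.png

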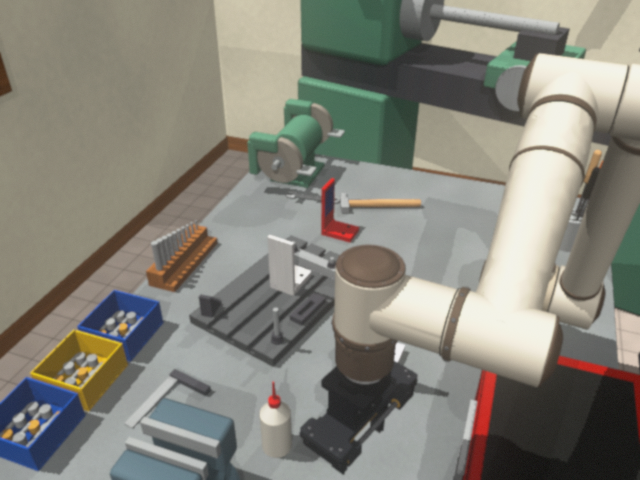

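View pics/top0.png

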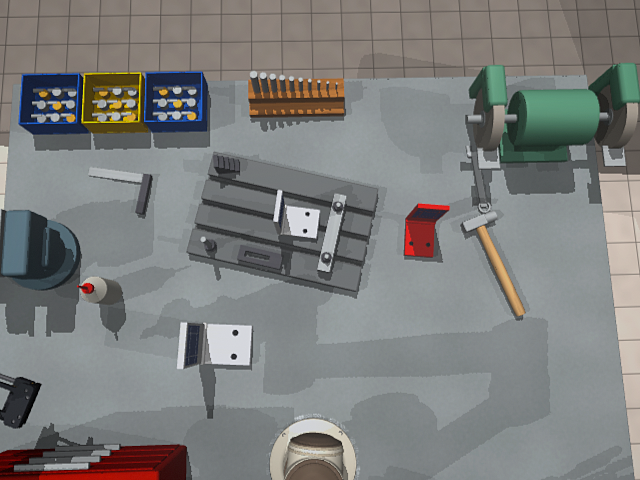

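The target bracket, the smaller light one, is on the plate in the top view at about (296,216). The stop bar is at about (332,233). The red bracket at (425,230) and the larger one at (215,345) are decoys. The side view shows the bracket at about (285,265). Next I'll enlarge this area.

```bash
cat > h.py <<'E'
import numpy as np,cv2
from station import r
def cal(n):
    c=r.get_calibration(n); h=480; f=h/2/np.tan(np.radians(c["vfov"]/2))
    R=cv2.Rodrigues(np.array(c["rvec"],float))[0]; t=np.array(c["tvec"],float).ravel()
    return f,c["cx"],c["cy"],R,t
def ray(n,u,v):
    f,cx,cy,R,t=cal(n); return -R.T@t, R.T@np.array([(u-cx)/f,(v-cy)/f,1])
def onz(n,u,v,z):
    o,d=ray(n,u,v); return o+d*(z-o[2])/d[2]
def proj(n,p):
    f,cx,cy,R,t=cal(n); q=R@np.asarray(p)+t; return np.array([f*q[0]/q[2]+cx,f*q[1]/q[2]+cy])
def cloud(n,d):
    f,cx,cy,R,t=cal(n); v,u=np.mgrid[0:480,0:640]
    P=np.stack([(u-cx)/f*d,(v-cy)/f*d,d],-1); return (P-t)@R
def crop(img,x0,y0,w,h,s,fn):
    c=img[y0:y0+h,x0:x0+w]; cv2.imwrite(fn,cv2.resize(c,None,fx=s,fy=s,interpolation=cv2.INTER_CUBIC))
E
python3 - <<'E'
from h import *
t=cv2.imread("pics/top0.png"); crop(t,180,145,200,150,4,"pics/topc.png")
s=cv2.imread("pics/side0.png"); crop(s,180,225,180,135,4,"pics/sidec.png")
E
```

```text
(no output)
```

View pics/topc.png

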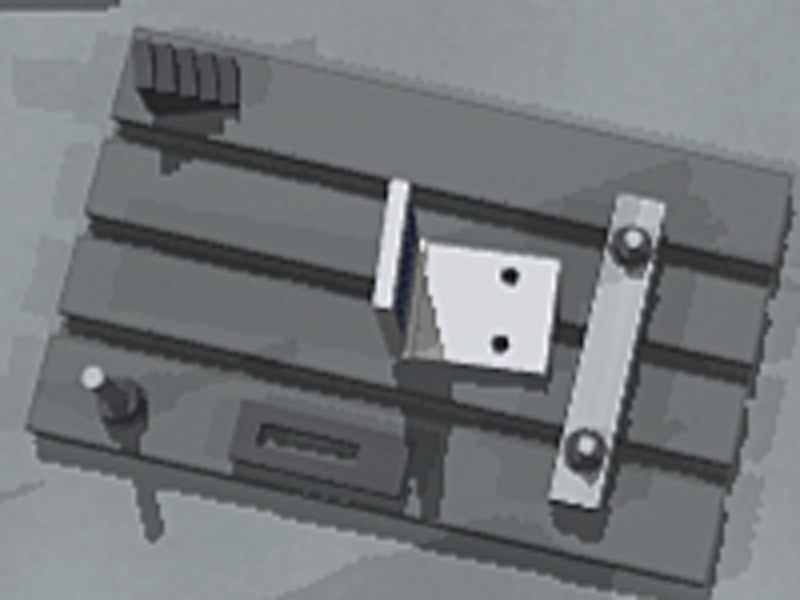

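View pics/sidec.png

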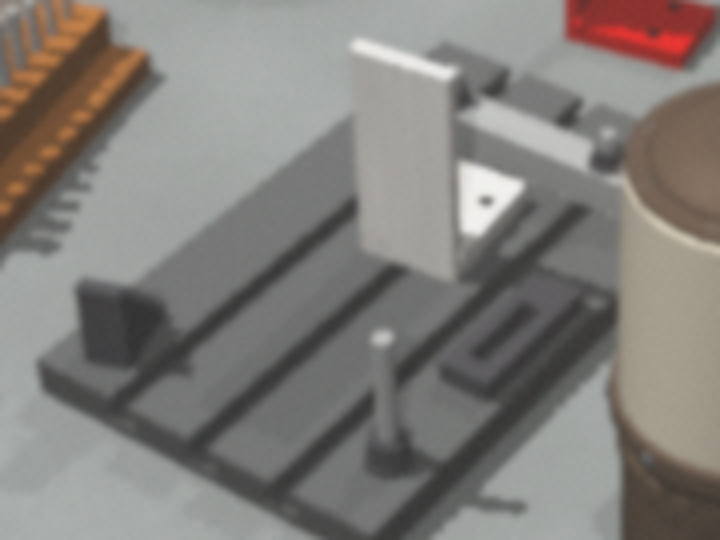

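Run:
```python
from h import *
np.set_printoptions(precision=4,suppress=True)
d=np.load("pics/top0.npy"); C=cloud("top",d); z=C[...,2]
img=cv2.imread("pics/top0.png"); g=cv2.cvtColor(img,cv2.COLOR_BGR2GRAY)
def reg(mask,x0,x1,y0,y1,name):
    m=np.zeros_like(mask,np.uint8); m[y0:y1,x0:x1]=mask[y0:y1,x0:x1]
    n,l,s,_=cv2.connectedComponentsWithStats(m)
    k=1+np.argmax(s[1:,4]); m=l==k
    P=C[m]; (c,wh,a)=cv2.minAreaRect(P[:,:2].astype(np.float32)*1000)
    print(name,m.sum(),np.median(P[:,2]),c,wh,a, ); print(cv2.boxPoints((c,wh,a)))
    return m
reg((abs(z-.056)<.006)&(g>110),300,360,180,290,"stop")
reg((abs(z-.042)<.005)&(g>110),275,325,195,250,"foot")
reg((z>.165),260,300,180,235,"backtop")
reg((abs(z-.026)<.006)&(g<125),180,390,140,300,"plate")
# stop via rays
T=lambda x,y:((x+.5)/4-.5+180,(y+.5)/4-.5+145)
S=lambda x,y:((x+.5)/4-.5+180,(y+.5)/4-.5+225)
for n,pts,zz in[("stop",[(617,193),(550,498),(665,203),(600,508)],.056),("foot",[(559,259),(547,374)],.042),("btop",[(391,178),(373,305),(411,180),(393,308)],.186),("heel",[(403,358)],.026),
 ("stud",[(92,378)],.122),("studbase",[(125,400)],.036),("clamp",[(240,400),(408,440),(400,500),(232,470)],.042),("block",[(135,40),(238,60),(238,105)],.08)]:
    for p in pts: print(n,onz("top",*T(*p),zz))
for n,pts,zz in[("Sheel",[(362,247),(458,280)],.026),("Sbtop",[(350,42),(455,75)],.186)]:
    for p in pts: print(n,onz("side",*S(*p),zz))
```

```text
stop 642 0.05538793413692371 (511.3424072265625, -55.155216217041016) (29.825881958007812, 153.5724334716797) 75.60891723632812
[[433.2592 -50.5158]
 [582.0128 -88.6846]
 [589.4257 -59.7946]
 [440.672  -21.6258]]
foot 868 0.041522903954068886 (558.1436767578125, 14.28759765625) (84.36270904541016, 72.28214263916016) 81.21629333496094
[[515.9852 -21.8801]
 [587.4196 -32.918 ]
 [600.3022  50.4553]
 [528.8677  61.4932]]
backtop 186 0.18473372117639947 (447.8381042480469, 41.855552673339844) (305.6911315917969, 31.071834564208984) 9.482660293579102
[[294.5215  31.998 ]
 [299.6406   1.3508]
 [601.1547  51.7131]
 [596.0356  82.3604]]
plate 3432 0.02540992717919887 (664.0313720703125, 31.625900268554688) (420.6673278808594, 62.79759216308594) 75.48980712890625
[[ 580.9345 -164.1317]
 [ 641.7291 -179.8658]
 [ 747.1282  227.3835]
 [ 686.3337  243.1176]]
stop [ 0.624  -0.0684  0.056 ]
stop [ 0.4406 -0.0231  0.056 ]
stop [ 0.6171 -0.0971  0.056 ]
stop [ 0.4339 -0.0523  0.056 ]
foot [ 0.5872 -0.0327  0.042 ]
foot [ 0.5168 -0.0236  0.042 ]
btop [0.6019 0.0606 0.186 ]
btop [0.5322 0.0712 0.186 ]
btop [0.6005 0.0498 0.186 ]
btop [0.5303 0.0606 0.186 ]
heel [0.5315 0.0633 0.026 ]
stud [0.5072 0.2326 0.122 ]
studbase [0.5082 0.2293 0.036 ]
clamp [0.5056 0.16   0.042 ]
clamp [0.479  0.0603 0.042 ]
clamp [0.4432 0.0656 0.042 ]
clamp [0.4636 0.1648 0.042 ]
block [0.7179 0.217  0.08  ]
block [0.7043 0.1559 0.08  ]
block [0.6765 0.156  0.08  ]
Sheel [0.6029 0.0579 0.026 ]
Sheel [0.5317 0.0673 0.026 ]
Sbtop [0.6045 0.0548 0.186 ]
Sbtop [0.5308 0.0652 0.186 ]
```

```bash
cat >> h.py <<'E'
import json,os
from scipy.spatial.transform import Rotation as Ro
np.set_printoptions(precision=4,suppress=True)
def tool(yaw,tau):  # yaw: angle (deg) of e from +y towards +x ; tau: lean, tips toward -e
    a,t=np.radians([yaw,tau]); e=np.array([np.sin(a),np.cos(a),0]); Z=np.array([0,0,1.])
    x=-np.cos(t)*Z-np.sin(t)*e; y=-np.array([np.cos(a),-np.sin(a),0]); return np.stack([x,y,np.cross(x,y)],1)
def cmd0():
    if os.path.exists("cmd.json"):
        j=json.load(open("cmd.json")); return np.array(j["p"]),np.array(j["R"])
    s=r.sense(); return np.array([.2150,.5870,.2230]),s["ee_rot"]
def rowto(p,R,base=None):
    p0,R0=base or cmd0(); return np.round(np.r_[R0.T@(np.array(p)-p0)*100, Ro.from_matrix(R0.T@R).as_rotvec(degrees=True)/10],2)
def did(row):  # last row typed -> new commanded pose
    p0,R0=cmd0(); row=np.array(row,float)
    p=p0+R0@row[:3]/100; R=R0@Ro.from_rotvec(row[3:]*10,degrees=True).as_matrix()
    json.dump({"p":p.tolist(),"R":R.tolist()},open("cmd.json","w")); return p,R
E
python3 - <<'E'
from h import *
p,R=cmd0(); print(R)
T=np.array([.562,.038,.30]);RT=tool(8.1,0)
from scipy.spatial.transform import Slerp
for k in [.2,.4,.6,.8,1]:
    q=np.array([.215,.587,.33])*(1-k)+T*k; Rk=R@Ro.from_rotvec(k*Ro.from_matrix(R.T@RT).as_rotvec()).as_matrix()
    print(rowto(q,Rk))
E
```

```text
[[-0.0006 -0.3438 -0.939 ]
 [-0.0019 -0.939   0.3438]
 [-1.      0.002  -0.0001]]
[-10.08   7.94 -10.29   1.56  -0.    -0.  ]
[ -9.47  15.87 -20.58   3.12  -0.    -0.  ]
[ -8.85  23.79 -30.88   4.68  -0.    -0.01]
[ -8.23  31.72 -41.17   6.24  -0.01  -0.01]
[ -7.62  39.64 -51.46   7.8   -0.01  -0.01]
```

Call:
play_rows(
  plan=[
    [[-5,0,0,0,0,0],[-10,2,-2.5,0.4,0,0],[-10,5.5,-7,1.1,0,0],[-10,9,-11.7,1.8,0,0],[-9.5,12.6,-16.4,2.5,0,0]],
  ],
  hand=0.3,
)

```text
time_s: 0.72
tcp_pos: [0.3261, 0.4107, 0.3175]
ee_rot: [[0.0, -0.711, -0.703], [0.0, -0.703, 0.711], [-1.0, -0.0, 0.0]]
wrist_force: [0.2, 0.6, 0.2]
gripper_width: 0.517
```

Run:
```python
from h import *
did([-9.5,12.6,-16.4,2.5,0,0])
p,R=cmd0(); s=r.sense(); print(p,s["tcp_pos"],s["joints"])
T=np.array([.562,.038,.30]);RT=tool(8.1,0)
for k in [.13,.26,.4,.53,.66,.8,.9,1]:
    print(rowto(p*(1-k)+T*k,R@Ro.from_rotvec(k*Ro.from_matrix(R.T@RT).as_rotvec()).as_matrix()))
```

```text
[0.2408 0.3818 0.3179] [0.3261 0.4107 0.3175] [ 69.2945   8.9863  -3.9675  -0.001  -77.021  -24.5874]
[ 0.23 -2.42 -5.62  0.36  0.    0.  ]
[  0.46  -4.85 -11.23   0.72   0.     0.  ]
[  0.71  -7.46 -17.28   1.11   0.     0.  ]
[  0.94  -9.88 -22.89   1.47   0.     0.  ]
[  1.18 -12.31 -28.51   1.84   0.     0.  ]
[  1.43 -14.92 -34.56   2.22   0.     0.  ]
[  1.6  -16.78 -38.88   2.5    0.     0.  ]
[  1.78 -18.65 -43.19   2.78   0.     0.  ]
```

Run:
```python
from h import *
a=np.radians(0); R0=np.array([[0,-.3439,-.939],[0,-.939,.3439],[-1,0,0]]); 
json.dump({"p":[.215,.587,.223],"R":R0.tolist()},open("cmd.json","w"))
did([-9.5,12.6,-16.4,2.5,0,0])
p,R=cmd0(); print(p,R)
T=np.array([.562,.038,.30]);RT=tool(8.1,0)
for k in [.13,.26,.4,.53,.66,.8,.9,1]:
    print(rowto(p*(1-k)+T*k,R@Ro.from_rotvec(k*Ro.from_matrix(R.T@RT).as_rotvec()).as_matrix()))
```

```text
[0.3257 0.4123 0.318 ] [[ 0.     -0.7085 -0.7057]
 [ 0.     -0.7057  0.7085]
 [-1.      0.      0.    ]]
[ 0.23  1.26 -5.62  0.69  0.    0.  ]
[  0.47   2.51 -11.23   1.38   0.     0.  ]
[  0.72   3.87 -17.28   2.12   0.     0.  ]
[  0.95   5.12 -22.89   2.81   0.     0.  ]
[  1.19   6.38 -28.51   3.5    0.     0.  ]
[  1.44   7.73 -34.56   4.24   0.     0.  ]
[  1.62   8.7  -38.88   4.77   0.     0.  ]
[  1.8    9.67 -43.2    5.3    0.     0.  ]
```

Call:
play_rows(
  plan=[
    [[0.2,1.25,-5.6,0.7,0,0],[0.5,2.5,-11.2,1.4,0,0],[0.7,3.8,-16.8,2.1,0,0],[1,5.1,-22.4,2.8,0,0],[1.2,6.3,-28,3.5,0,0]],
  ],
)

```text
time_s: 1.35
tcp_pos: [0.4789, 0.1677, 0.3052]
ee_rot: [[-0.0, -0.986, -0.168], [-0.0, -0.168, 0.986], [-1.0, 0.0, 0.0]]
wrist_force: [0.2, 2.0, 0.2]
gripper_width: 0.3
```

Run:
```python
from h import *
did([1.2,6.3,-28,3.5,0,0])
p,R=cmd0(); s=r.sense(); print(p,s["tcp_pos"],s["joints"])
T=np.array([.562,.038,.30]);RT=tool(8.1,0)
for k in [.4,.7,1]:
    print(rowto(p*(1-k)+T*k,R@Ro.from_rotvec(k*Ro.from_matrix(R.T@RT).as_rotvec()).as_matrix()))
```

```text
[0.4786 0.1694 0.306 ] [0.4789 0.1677 0.3052] [ 37.6431   7.5494  -7.4094  -0.017  -75.0637 -27.9552]
[ 0.24 -2.38 -5.75  0.72  0.    0.  ]
[  0.42  -4.17 -10.07   1.26   0.     0.  ]
[  0.6   -5.96 -14.38   1.8    0.     0.  ]
```

Call:
play_rows(
  plan=[
    [[0.2,-2.4,-5.8,0.7,0,0],[0.4,-4.2,-10.1,1.3,0,0],[0.6,-6,-14.4,1.8,0,0],[0.6,-6,-14.4,1.8,0,0]],
  ],
)

```text
time_s: 1.85
tcp_pos: [0.563, 0.0354, 0.298]
ee_rot: [[-0.003, -0.989, 0.146], [-0.001, 0.146, 0.989], [-1.0, 0.002, -0.001]]
wrist_force: [-0.3, 1.3, -0.5]
gripper_width: 0.3
```

Run:
```python
from h import *
did([.6,-6,-14.4,1.8,0,0])
p,R=cmd0(); s=r.sense(); print(p,s["tcp_pos"],s["joints"],R,s["wrist_force"])
print(rowto([.562,.038,.30],tool(8.1,30)))
```

```text
[0.5624 0.0379 0.3   ] [0.563  0.0354 0.298 ] [ 20.0556  13.6508  -0.7685  -0.0055 -75.736  -28.4266] [[ 0.     -0.99    0.1412]
 [ 0.      0.1412  0.99  ]
 [-1.      0.      0.    ]] [-0.3054  1.2769 -0.5043]
[ 0.    0.05  0.01 -0.    3.   -0.  ]
```

Call:
play_rows(
  plan=[
    [[0,0,0,0,1,0],[0,0,0,0,2,0],[0,0,0,0,3,0],[0,0,0,0,3,0]],
  ],
)

```text
time_s: 2.35
tcp_pos: [0.5615, 0.0402, 0.2969]
ee_rot: [[-0.073, -0.991, 0.115], [-0.498, 0.136, 0.856], [-0.864, 0.005, -0.503]]
wrist_force: [1.7, -0.4, -0.3]
gripper_width: 0.303
```

Run:
```python
from h import *
did([0,0,0,0,3,0])
s=r.sense(); print(s["tcp_pos"],s["joints"]); print(s["ee_rot"]); print(cmd0())
t,d=r.capture("top"); crop(t,180,115,200,150,4,"pics/t1.png")
s,d=r.capture("side"); crop(s,180,125,200,150,4,"pics/s1.png")
```

```text
[0.5615 0.0402 0.2969] [ 32.1531  19.7724  -6.3387  22.5945 -85.0092 -46.1472]
[[-0.0729 -0.9907  0.1153]
 [-0.4979  0.1363  0.8565]
 [-0.8642  0.005  -0.5032]]
(array([0.5624, 0.0379, 0.3   ]), array([[-0.0706, -0.99  ,  0.1222],
       [-0.495 ,  0.1412,  0.8573],
       [-0.866 ,  0.    , -0.5   ]]))
```

View pics/t1.png

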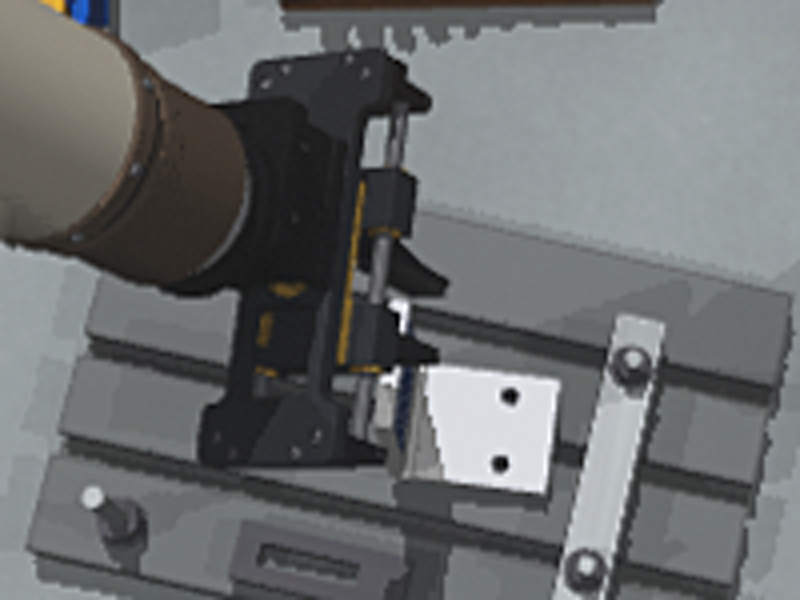

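View pics/s1.png

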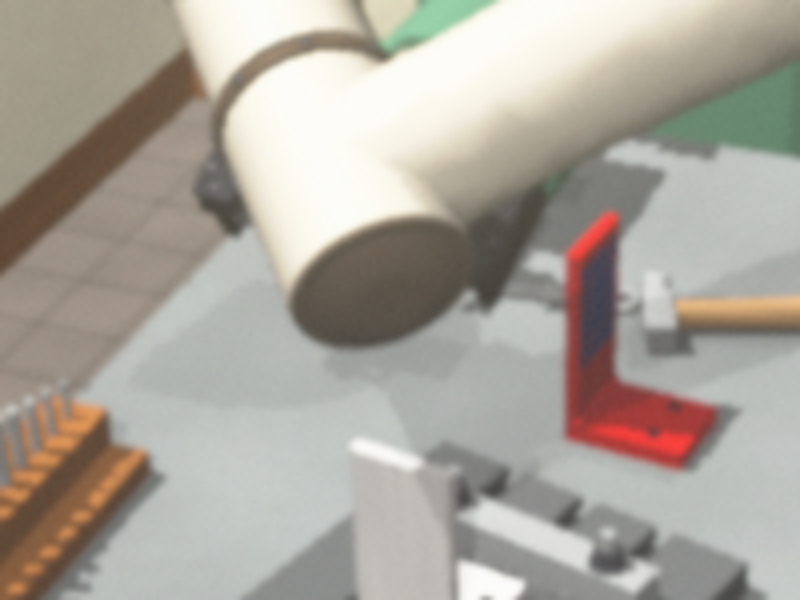

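Run:
```python
from h import *
for z in (.30,.25,.19,.133): print(rowto([.562,.038,z],tool(8.1,max(0,(z-.25)*600))))
```

```text
[-0.    0.05  0.   -0.   -0.   -0.  ]
[ 4.33  0.05  2.5  -0.   -3.   -0.  ]
[ 9.52  0.05  5.5  -0.   -3.   -0.  ]
[14.46  0.05  8.35 -0.   -3.   -0.  ]
```

Call:
play_rows(
  plan=[
    [[0,0,0,0,-1,0],[0,0,0,0,-2,0],[4.3,0,2.5,0,-3,0],[8,0,4.6,0,-3,0],[8,0,4.6,0,-3,0]],
  ],
)

```text
time_s: 3.08
tcp_pos: [0.5604, 0.0362, 0.2058]
ee_rot: [[-0.004, -0.99, 0.143], [-0.0, 0.143, 0.99], [-1.0, 0.004, -0.001]]
wrist_force: [0.0, 0.2, 1.0]
gripper_width: 0.302
```

Run:
```python
from h import *
print(did([8,0,4.6,0,-3,0]))
s=r.sense(); print(s["tcp_pos"]); print(s["ee_rot"])
t,d=r.capture("top"); crop(t,240,135,130,98,6,"pics/t2.png")
```

```text
(array([0.5624, 0.0377, 0.2077]), array([[ 0.    , -0.99  ,  0.1412],
       [ 0.    ,  0.1412,  0.99  ],
       [-1.    ,  0.    , -0.    ]]))
[0.5604 0.0362 0.2058]
[[-0.0045 -0.9897  0.1433]
 [-0.0003  0.1433  0.9897]
 [-1.      0.0044 -0.001 ]]
```

View pics/t2.png

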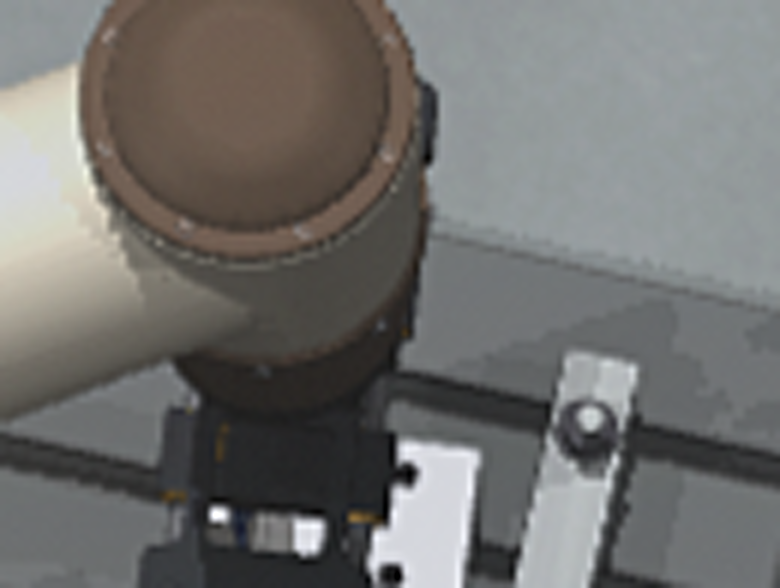

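The camera view is mostly covered by the wrist. The tool sits between the back plate and the foot's holes, as I planned. I'll descend now.

Call:
play_rows(
  plan=[
    [[3,0,0,0,0,0],[6,0,0,0,0,0],[7.2,0,0,0,0,0],[7.2,0,0,0,0,0]],
  ],
)

```text
time_s: 3.62
tcp_pos: [0.5632, 0.0381, 0.1363]
ee_rot: [[0.001, -0.99, 0.14], [-0.0, 0.14, 0.99], [-1.0, -0.001, 0.0]]
wrist_force: [-0.3, -0.1, 1.1]
gripper_width: 0.298
```

Call:
play_rows(
  plan=[
    [[0,0,0.2,0,0,0],[0,0,0.4,0,0,0],[0,0,0.6,0,0,0],[0,0,0.6,0,0,0]],
  ],
)

```text
time_s: 4.12
tcp_pos: [0.5633, 0.0439, 0.1355]
ee_rot: [[0.0, -0.99, 0.141], [0.0, 0.141, 0.99], [-1.0, -0.0, 0.0]]
wrist_force: [0.4, -0.2, -0.2]
gripper_width: 0.3
```

Call:
play_rows(
  plan=[
    [[0,0,0.2,0,0,0],[0,0,0.4,0,0,0],[0,0,0.4,0,0,0]],
  ],
)

```text
time_s: 4.5
tcp_pos: [0.5637, 0.0475, 0.1353]
ee_rot: [[-0.0, -0.99, 0.141], [-0.001, 0.141, 0.99], [-1.0, 0.0, -0.001]]
wrist_force: [0.4, -1.7, 0.7]
gripper_width: 0.298
```

Run:
```python
from h import *
did([7.2,0,0,0,0,0]);did([0,0,.6,0,0,0]);print(did([0,0,.4,0,0,0]))
s=r.sense(); print(s["tcp_pos"],s["wrist_force"],s["moment"])
t,d=r.capture("side"); crop(t,180,195,200,150,4,"pics/s3.png")
```

```text
(array([0.5638, 0.0476, 0.1357]), array([[ 0.    , -0.99  ,  0.1412],
       [ 0.    ,  0.1412,  0.99  ],
       [-1.    ,  0.    , -0.    ]]))
[0.5637 0.0475 0.1353] [ 0.4356 -1.7137  0.6564] [-0.2977 -0.0796 -0.0153]
```

View pics/s3.png

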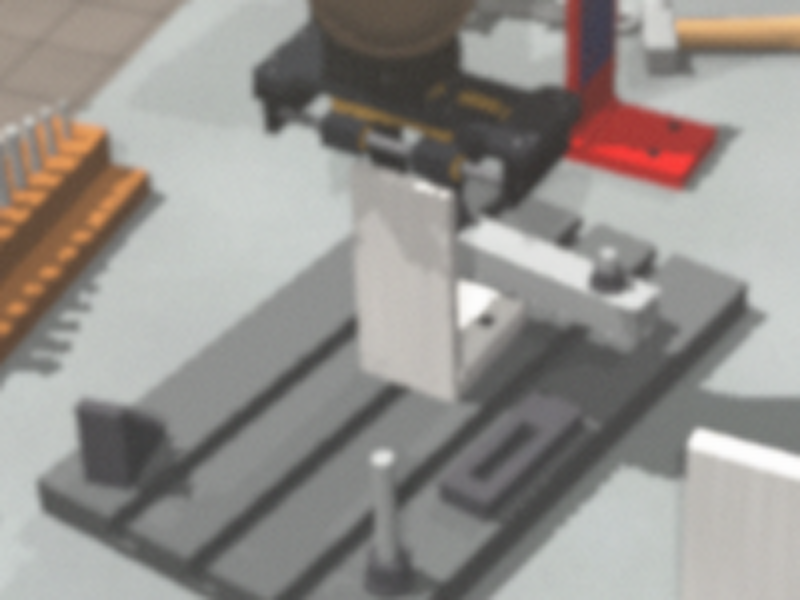

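The finger has met the back plate: about 1.7 N at TCP y = 0.0475. The side view shows the bracket still upright and the gripper body clear above it. Now I'll push slowly to tip it.

Call:
play_rows(
  plan=[
    [[0,0,0.4,0,0,0],[0,0,0.8,0,0,0],[0,0,1.2,0,0,0],[0,0,1.6,0,0,0],[0,0,2.0,0,0,0]],
  ],
)

```text
time_s: 5.18
tcp_pos: [0.5665, 0.0678, 0.1351]
ee_rot: [[-0.0, -0.99, 0.141], [0.0, 0.141, 0.99], [-1.0, 0.0, 0.0]]
wrist_force: [0.4, -0.5, 0.2]
gripper_width: 0.302
```

Call:
play_rows(
  plan=[
    [[0,0,0.4,0,0,0],[0,0,0.8,0,0,0],[0,0,1.1,0,0,0],[0,0,1.3,0,0,0],[0,0,1.5,0,0,0]],
  ],
)

```text
time_s: 5.8
tcp_pos: [0.5686, 0.0824, 0.1353]
ee_rot: [[-0.0, -0.99, 0.141], [0.0, 0.141, 0.99], [-1.0, 0.0, 0.0]]
wrist_force: [-0.0, -1.2, -0.4]
gripper_width: 0.302
```

Run:
```python
from h import *
did([0,0,2,0,0,0]);print(did([0,0,1.5,0,0,0]))
s=r.sense(); print(s["tcp_pos"],s["wrist_force"],s["moment"])
t,d=r.capture("side"); np.save("pics/s4.npy",d);crop(t,200,205,160,120,5,"pics/s4.png")
C=cloud("side",d)
# outer face of back plate: points between
m=np.zeros((480,640),bool); m[225:310,255:305]=True
P=C[m]; P=P[(P[:,2]>.03)&(P[:,2]<.20)&(P[:,0]>.535)&(P[:,0]<.6)]
b=np.array([.141,.99]);v=(P[:,:2]-[.566,.065])@b*1000; z=P[:,2]*1000-26
for a in range(10,165,15):
    q=(z>a)&(z<a+15)
    if q.sum()>3: print(a+7,q.sum(),np.percentile(v[q],[50,90]))
```

```text
(array([0.5688, 0.0823, 0.1357]), array([[ 0.    , -0.99  ,  0.1412],
       [ 0.    ,  0.1412,  0.99  ],
       [-1.    ,  0.    , -0.    ]]))
[0.5686 0.0824 0.1353] [-0.0186 -1.2429 -0.3747] [-0.1281 -0.0582 -0.0241]
17 127 [4.0814 8.8845]
32 333 [-52.5548  11.9463]
47 193 [-65.5784  17.8502]
62 75 [21.7841 24.259 ]
77 83 [26.5117 28.7165]
92 77 [31.9018 34.5906]
107 85 [36.5983 39.3773]
122 99 [41.2151 44.5331]
137 130 [45.1747 48.4872]
152 217 [44.5717 51.8577]
167 37 [26.8935 29.72  ]
```

View pics/s4.png

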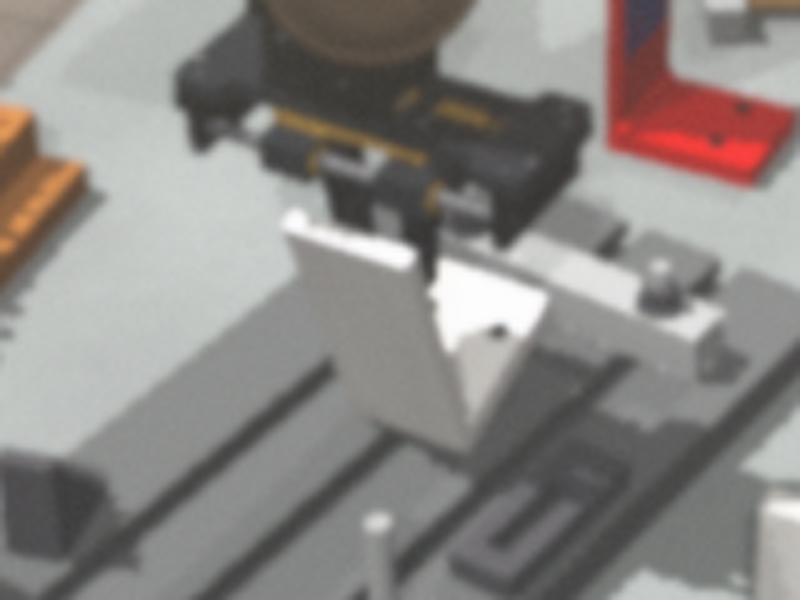

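```bash
cat >> h.py <<'E'
YAW=8.1; H=np.array([.566,.0655,.026])
def pose(phi,tau,s=None,h=0,c=9.5,corner="back",yaw=None,lat=0,H=None):
    """TCP pose so that the given tip corner is at (s,h) mm in the L (s from back inner face, h from foot inner face)"""
    yaw=YAW if yaw is None else yaw; Hh=globals()["H"] if H is None else H
    a=np.radians(yaw); e=np.array([np.sin(a),np.cos(a),0]); Z=np.array([0,0,1.]); bx=np.cross(e,Z)
    f=np.radians(phi); by=np.cos(f)*e-np.sin(f)*Z; bz=np.sin(f)*e+np.cos(f)*Z
    P=Hh+by*(-10-s)/1e3+bz*(16+h)/1e3+bx*lat/1e3; R=tool(yaw,tau)
    return P-(1 if corner=="back" else -1)*c/1e3*R[:,2],R
E
python3 - <<'E'
from h import *
p,R=cmd0()
for phi,h in [(19.3,95),(20,85),(21,70),(22,55),(23,40),(24,25),(24.5,13)]:
    q,Rq=pose(phi,0,0,h); print(phi,h,q,rowto(q,Rq))
E
```

```text
19.3 95 [0.5685 0.0831 0.1341] [ 0.17  0.04  0.08 -0.   -0.   -0.  ]
20 85 [0.5682 0.081  0.1243] [ 1.14  0.04 -0.13 -0.   -0.   -0.  ]
21 70 [0.5677 0.0774 0.1099] [ 2.58  0.04 -0.5  -0.   -0.   -0.  ]
22 55 [0.5671 0.0732 0.0956] [ 4.01  0.04 -0.92 -0.   -0.   -0.  ]
23 40 [0.5664 0.0686 0.0815] [ 5.43  0.04 -1.38 -0.   -0.   -0.  ]
24 25 [0.5657 0.0636 0.0675] [ 6.82  0.04 -1.9  -0.   -0.   -0.  ]
24.5 13 [0.5651 0.059  0.0565] [ 7.92  0.04 -2.36 -0.   -0.   -0.  ]
```

The bracket is tilted about 19° (top edge at crop (350,240), heel at (420,430)) and the heel hasn't slid. I'll slide the tips down along the back plate, still pressing lightly.

Call:
play_rows(
  plan=[
    [[0.6,0,0,0,0,0],[1.2,0,-0.15,0,0,0],[2.0,0,-0.35,0,0,0],[2.8,0,-0.57,0,0,0],[3.4,0,-0.75,0,0,0]],
  ],
)

```text
time_s: 6.48
tcp_pos: [0.5674, 0.0745, 0.1005]
ee_rot: [[-0.001, -0.99, 0.141], [-0.0, 0.141, 0.99], [-1.0, 0.001, -0.0]]
wrist_force: [-0.5, -0.7, 0.7]
gripper_width: 0.299
```

Call:
play_rows(
  plan=[
    [[0.7,0,-0.2,0,0,0],[1.4,0,-0.42,0,0,0],[2.0,0,-0.63,0,0,0],[2.0,0,-0.63,0,0,0]],
  ],
)

```text
time_s: 6.98
tcp_pos: [0.5662, 0.0683, 0.0806]
ee_rot: [[-0.001, -0.99, 0.141], [-0.001, 0.141, 0.99], [-1.0, 0.001, -0.001]]
wrist_force: [1.6, -1.9, -0.3]
gripper_width: 0.298
```

```bash
cat >> h.py <<'E'
def look(n,tilt=True,Hh=None):
    s=r.sense(); print("tcp",s["tcp_pos"],"F",s["wrist_force"],"M",s["moment"],"t",s["time_s"])
    t,d=r.capture("side"); np.save(f"pics/{n}.npy",d); crop(t,200,205,160,120,5,f"pics/{n}.png")
    C=cloud("side",d); C=C[205:325,240:320].reshape(-1,3); b=np.array([.141,.99]);bx=np.array([.99,-.141])
    w=(C[:,:2]-[.566,.065])@bx*1e3; v=(C[:,:2]-[.566,.065])@b*1e3; z=C[:,2]*1e3-26
    k=(abs(w)<30)&(z>5)&(v>-8)&(v<170)&(z<170); return v[k],z[k],t
E
python3 - <<'E'
from h import *
did([3.4,0,-.75,0,0,0]);print(did([2,0,-.63,0,0,0]))
v,z,t=look("s5")
for a in range(5,160,15):
    q=(z>a)&(z<a+15)
    if q.sum()>3: print(a+7,q.sum(),np.percentile(v[q],[50,80]))
E
```

```text
(array([0.5668, 0.0686, 0.0817]), array([[ 0.    , -0.99  ,  0.1412],
       [ 0.    ,  0.1412,  0.99  ],
       [-1.    ,  0.    , -0.    ]]))
tcp [0.5662 0.0683 0.0806] F [ 1.6039 -1.9322 -0.3355] M [-0.1675 -0.0113 -0.0056] t 6.975
12 73 [ 8.5156 69.4504]
27 54 [11.4135 14.4492]
42 55 [18.0002 20.2152]
57 68 [23.6736 26.2433]
72 72 [29.785  31.9209]
87 80 [34.5929 37.9121]
102 89 [40.5907 42.5526]
117 75 [48.1358 49.8923]
132 97 [52.9994 56.0393]
147 255 [41.4079 58.5766]
162 147 [26.169  28.6579]
```

View pics/s5.png

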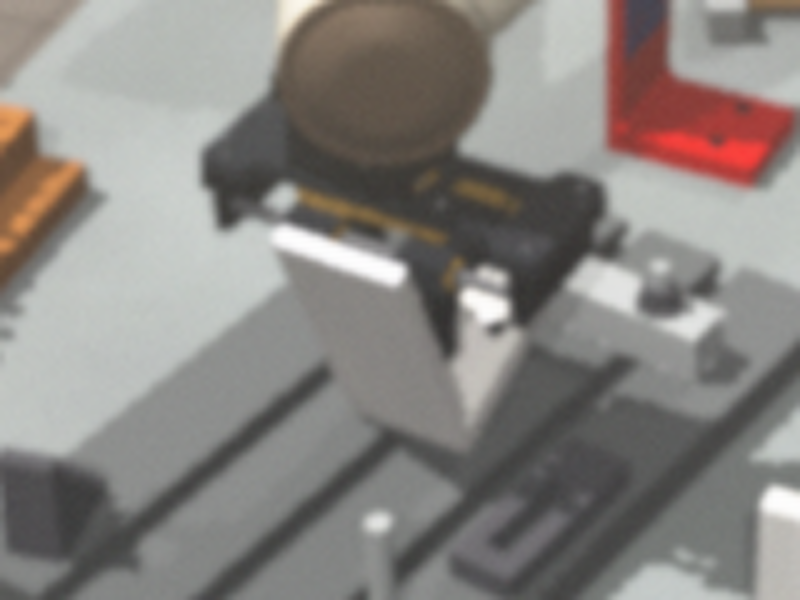

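Run:
```python
from h import *
for phi,tau,h in [(23,-4,40),(23.5,-8,40),(24,-8,32),(24.5,-8,24),(25,-8,18)]:
    q,Rq=pose(phi,tau,0,h); print(phi,h,q,rowto(q,Rq), "toe h", h-19*np.sin(np.radians(phi-tau)))
```

```text
23 40 [0.5665 0.0687 0.0808] [ 0.09  0.04  0.   -0.   -0.4   0.  ] toe h 31.37418050494861
23.5 40 [0.5665 0.0692 0.08  ] [ 0.17  0.04  0.06 -0.   -0.8   0.  ] toe h 30.072527270396975
24 32 [0.5661 0.0665 0.0726] [ 0.91  0.04 -0.22 -0.   -0.8   0.  ] toe h 21.931533979569107
24.5 24 [0.5657 0.0636 0.0652] [ 1.65  0.04 -0.51 -0.   -0.8   0.  ] toe h 13.791307441410346
25 18 [0.5654 0.0614 0.0597] [ 2.2   0.04 -0.73 -0.   -0.8   0.  ] toe h 7.651858334714486
```

Call:
play_rows(
  plan=[
    [[0.1,0,0.05,0,-0.4,0],[0.2,0,0.1,0,-0.8,0],[0.9,0,-0.18,0,-0.8,0],[1.6,0,-0.46,0,-0.8,0],[2.0,0,-0.6,0,-0.8,0]],
  ],
)

```text
time_s: 7.65
tcp_pos: [0.5655, 0.0627, 0.0605]
ee_rot: [[0.019, -0.99, 0.139], [0.137, 0.14, 0.981], [-0.99, 0.001, 0.138]]
wrist_force: [-0.0, -0.5, 1.3]
gripper_width: 0.301
```

Run:
```python
from h import *
print(did([2,0,-.6,0,-.8,0]))
v,z,t=look("s6")
q=(z>20)&(z<125); A=np.polyfit(z[q],v[q],1)
for i in range(4):
    e=v-np.polyval(A,z); k=q&(abs(e)<4); A=np.polyfit(z[k],v[k],1)
print("tilt",np.degrees(np.arctan(A[0])),A,k.sum())
```

```text
(array([0.566 , 0.0627, 0.0617]), array([[ 0.0196, -0.99  ,  0.1398],
       [ 0.1378,  0.1412,  0.9803],
       [-0.9903,  0.    ,  0.1392]]))
tcp [0.5655 0.0627 0.0605] F [-0.0186 -0.5413  1.3116] M [-0.3649 -0.0057 -0.0052] t 7.65
tilt 24.097306431093276 [0.4473 1.3027] 387
```

View pics/s6.png

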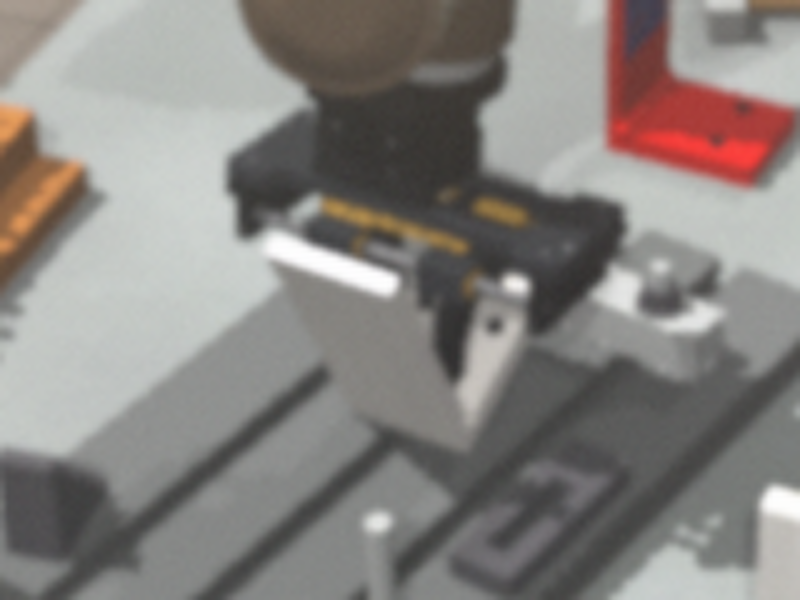

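The tilt measures 24.1° with the heel in place, and the fingers are close to the corner. Before passing the balance point, I'll run a quick 2D force estimate of the holding path, because the heel may slip late in the turn.

```bash
cat > sim.py <<'E'
import numpy as np
def sim(path,T,mu,muf,m=.6,phi0=34,quiet=True):
    # path(t)->(Y,Z) finger toe-corner in mm rel. initial heel ; point contact on foot inner face
    g=9.81; yc,zc=-.0268,.0469; J=3291e-6*m
    x=0.;f=np.radians(phi0); vx=0.;w=0.; dt=2e-5; k=1.5e4; cd=40; eps=1e-3; n=int(T/dt); wmax=0;wl=0;Nmax=0; out=[]
    for i in range(n):
        t=i*dt
        P=np.array(path(t))/1e3; P2=np.array(path(t+1e-4))/1e3; vP=(P2-P)/1e-4
        c,s=np.cos(f),np.sin(f); by=np.array([c,-s]); bz=np.array([s,c])
        rel=P-np.array([x,0]); h=rel@bz-.016; ss=rel@by
        vb=np.array([vx,0])+w*np.array([rel[1],-rel[0]])   # tilt: dY=+w*Z, dZ=-w*Y
        vr=vP-vb; N=0;Fv=np.zeros(2)
        if h<0:
            N=max(0,-k*h-cd*(vr@bz)); Fv=-N*bz+ muf*N*np.tanh((vr@by)/eps)*by
        r=yc*by+zc*bz  # com rel heel
        # unknown ax, al, Nf ; heel z fixed. com acc = (ax,0)+al*(rz,-rx) - w^2 r
        # floor friction
        # solve: m*a=F+(Ff,Nf-mg); J*al = torque (tilt sense) about com
        tq=lambda q,F: q[1]*F[0]-q[0]*F[1]
        sg=-mu*np.tanh(vx/eps)
        A=np.array([[m,m*r[1],-sg],[0,-m*r[0],-1],[0,J,-(tq(-r,np.array([sg,1.])))]])
        bb=np.array([Fv[0]+m*w*w*r[0],Fv[1]-m*g+m*w*w*r[1],tq(rel-r,Fv)])
        ax,al,Nf=np.linalg.solve(A,bb)
        vx+=ax*dt;w+=al*dt;x+=vx*dt;f+=w*dt
        wmax=max(wmax,w);Nmax=max(Nmax,N)
        if f>np.radians(50): wl=max(wl,w)
        if i%5000==0: out.append((round(t,2),round(np.degrees(f),1),round(x*1e3,1),round(w,2),round(N,1)))
        if f>=np.pi/2: break
    return dict(wmax=round(wmax,2),wlast=round(wl,2),w_end=round(w,2),Nmax=round(Nmax,1),x=round(x*1e3,1),t=round(t,2)),out
def mk(kn,T):
    # knots: phi,s
    u=np.linspace(0,1,len(kn)); kn=np.array(kn,float)
    def p(t):
        a=min(1,t/T); f=np.radians(np.interp(a,u,kn[:,0])); s=np.interp(a,u,kn[:,1])
        by=np.array([np.cos(f),-np.sin(f)]);bz=np.array([np.sin(f),np.cos(f)]); return -(10+s)*by+16*bz
    return p
E
cat > run.py <<'E'
from sim import *
for name,kn in [("s60",[(34,16),(45,40),(60,60),(75,60),(91,60)]),("75->55",[(34,16),(45,40),(60,75),(75,68),(91,52)]),("75->45",[(34,16),(45,40),(60,75),(75,65),(91,35)]),("75",[(34,16),(45,40),(60,75),(75,75),(91,75)])]:
    for mu,muf in [(.5,.3),(.5,.7),(.7,.3),(.7,.7)]:
        a,o=sim(mk(kn,3.),4,mu,muf); print(name,mu,muf,a)
E
time python3 run.py
```

```text
s60 0.5 0.3 {'wmax': np.float64(2.8), 'wlast': np.float64(2.8), 'w_end': np.float64(2.8), 'Nmax': np.float64(3.1), 'x': np.float64(-14.1), 't': 2.41}
s60 0.5 0.7 {'wmax': np.float64(3.42), 'wlast': np.float64(3.42), 'w_end': np.float64(3.42), 'Nmax': np.float64(3.0), 'x': np.float64(-16.9), 't': 2.31}
s60 0.7 0.3 {'wmax': np.float64(0.77), 'wlast': np.float64(0.77), 'w_end': np.float64(0.77), 'Nmax': np.float64(3.6), 'x': np.float64(-2.8), 't': 2.84}
s60 0.7 0.7 {'wmax': np.float64(1.91), 'wlast': np.float64(1.91), 'w_end': np.float64(1.91), 'Nmax': np.float64(3.2), 'x': np.float64(-8.0), 't': 2.64}
75->55 0.5 0.3 {'wmax': np.float64(1.44), 'wlast': np.float64(1.44), 'w_end': np.float64(1.44), 'Nmax': np.float64(3.9), 'x': np.float64(-5.3), 't': 2.73}
75->55 0.5 0.7 {'wmax': np.float64(0.67), 'wlast': np.float64(0.67), 'w_end': np.float64(0.67), 'Nmax': np.float64(4.8), 'x': np.float64(-2.4), 't': 2.84}
75->55 0.7 0.3 {'wmax': np.float64(0.55), 'wlast': np.float64(0.41), 'w_end': np.float64(0.41), 'Nmax': np.float64(4.6), 'x': np.float64(-1.4), 't': 2.88}
75->55 0.7 0.7 {'wmax': np.f
[... 689 characters left out ...]
ax': np.float64(6.8), 'x': np.float64(-1.3), 't': 2.86}
75 0.5 0.3 {'wmax': np.float64(1.47), 'wlast': np.float64(1.47), 'w_end': np.float64(1.47), 'Nmax': np.float64(2.8), 'x': np.float64(-8.4), 't': 2.68}
75 0.5 0.7 {'wmax': np.float64(2.25), 'wlast': np.float64(2.25), 'w_end': np.float64(2.25), 'Nmax': np.float64(2.6), 'x': np.float64(-13.5), 't': 2.53}
75 0.7 0.3 {'wmax': np.float64(0.55), 'wlast': np.float64(0.39), 'w_end': np.float64(0.39), 'Nmax': np.float64(3.1), 'x': np.float64(-1.4), 't': 2.9}
75 0.7 0.7 {'wmax': np.float64(0.55), 'wlast': np.float64(0.4), 'w_end': np.float64(0.4), 'Nmax': np.float64(2.9), 'x': np.float64(-1.7), 't': 2.89}
real	5m42.057s
user	5m35.732s
sys	0m0.138s
```

Run:
```python
from h import *
for phi,tau,h in [(25,-8,17),(25.5,-8,14.5),(26,-8,12.5)]:
    q,Rq=pose(phi,tau,0,h); print(phi,h,q,rowto(q,Rq), "toe h", h-19*np.sin(np.radians(phi-tau)))
```

```text
25 17 [0.5654 0.061  0.0588] [ 0.26  0.04 -0.21 -0.   -0.    0.  ] toe h 6.651858334714486
25.5 14.5 [0.5653 0.0603 0.0565] [ 0.48  0.04 -0.32 -0.   -0.    0.  ] toe h 4.013197279070894
26 12.5 [0.5652 0.0597 0.0547] [ 0.65  0.04 -0.4  -0.   -0.    0.  ] toe h 1.875334834055808
```

Call:
play_rows(
  plan=[
    [[0.2,0,-0.12,0,0,0],[0.35,0,-0.22,0,0,0],[0.5,0,-0.3,0,0,0],[0.5,0,-0.3,0,0,0]],
  ],
)

```text
time_s: 8.2
tcp_pos: [0.5656, 0.0604, 0.0559]
ee_rot: [[0.02, -0.99, 0.14], [0.138, 0.141, 0.98], [-0.99, -0.0, 0.139]]
wrist_force: [0.5, -0.7, 1.6]
gripper_width: 0.303
```

```bash
cat >> h.py <<'E'
def tilt(v,z,z0=20,z1=125):
    q=(z>z0)&(z<z1); A=np.polyfit(z[q],v[q],1)
    for i in range(6):
        e=v-np.polyval(A,z); k=q&(abs(e)<5); A=np.polyfit(z[k],v[k],1)
    print("tilt",np.degrees(np.arctan(A[0])),A,k.sum())
E
python3 - <<'E'
from h import *
print(did([.5,0,-.3,0,0,0]))
tilt(*look("s7")[:2])
E
```

```text
(array([0.5657, 0.0604, 0.0563]), array([[ 0.0196, -0.99  ,  0.1398],
       [ 0.1378,  0.1412,  0.9803],
       [-0.9903,  0.    ,  0.1392]]))
tcp [0.5656 0.0604 0.0559] F [ 0.4805 -0.7272  1.6009] M [-0.4966 -0.0419 -0.0536] t 8.2
tilt 23.6012203630391 [0.4369 1.1935] 387
```

View pics/s7.png

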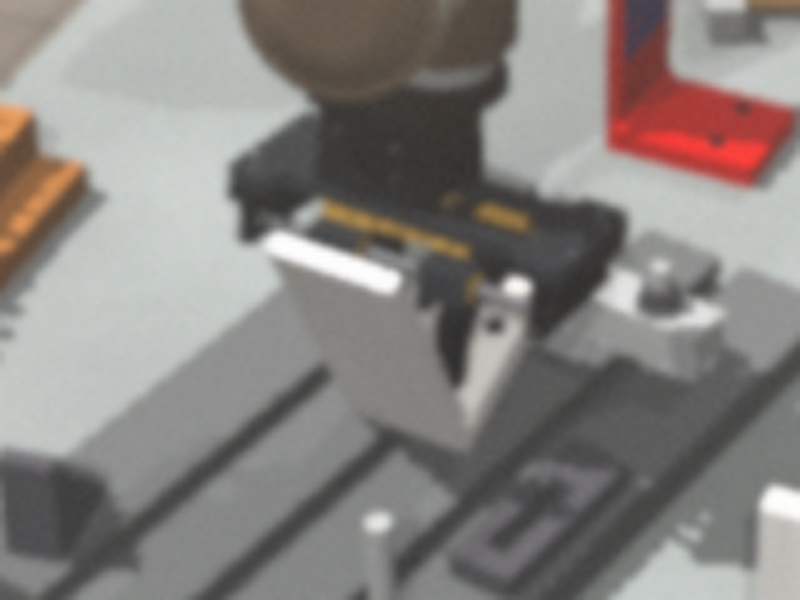

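```bash
sed -i 's/c=9.5,corner/c=8.6,corner/; s/^YAW=8.1; H=.*/YAW=8.1; H=np.array([.566,.0662,.026])/' h.py
python3 - <<'E'
from h import *
for phi,tau,h in [(24,-8,13.5),(24.5,-8,12.5),(25,-8,11.5),(26,-7,11.2),(27,-6,11.2),(28,-5,11.2),(29,-4,11.2)]:
    q,Rq=pose(phi,tau,0,h); print(phi,h,q,rowto(q,Rq), "toe h", h-17.2*np.sin(np.radians(phi-tau)))
E
```

```text
24 13.5 [0.5652 0.0606 0.0558] [ 0.05  0.05  0.   -0.   -0.    0.  ] toe h 4.385388655188876
24.5 12.5 [0.5652 0.0605 0.0549] [ 0.14  0.05 -0.02 -0.   -0.    0.  ] toe h 3.25844673643463
25 11.5 [0.5652 0.0603 0.054 ] [ 0.23  0.05 -0.05 -0.   -0.    0.  ] toe h 2.132208597741535
26 11.2 [0.5652 0.0607 0.0538] [ 0.26  0.05 -0.02 -0.    0.1   0.  ] toe h 1.832208597741534
27 11.2 [0.5653 0.0611 0.0539] [ 0.25  0.05  0.03 -0.    0.2   0.  ] toe h 1.832208597741534
28 11.2 [0.5653 0.0616 0.054 ] [ 0.25  0.05  0.08 -0.    0.3   0.  ] toe h 1.832208597741534
29 11.2 [0.5654 0.0621 0.054 ] [ 0.25  0.05  0.13 -0.    0.4   0.  ] toe h 1.832208597741534
```

Call:
play_rows(
  plan=[
    [[0.15,0,-0.02,0,0,0],[0.22,0,-0.04,0,0,0],[0.25,0,-0.02,0,0.1,0],[0.25,0,0.03,0,0.2,0],[0.25,0,0.03,0,0.2,0]],
  ],
)

```text
time_s: 8.88
tcp_pos: [0.5658, 0.0615, 0.0537]
ee_rot: [[0.015, -0.99, 0.139], [0.103, 0.14, 0.985], [-0.995, -0.001, 0.104]]
wrist_force: [0.1, -1.7, 2.7]
gripper_width: 0.3
```

Run:
```python
from h import *
print(did([.25,0,.03,0,.2,0]))
tilt(*look("s8")[:2])
k=0
for phi in range(27,41,1):
    q,Rq=pose(phi,phi-33,0,11.2); print(phi,rowto(q,Rq))
```

```text
(array([0.5658, 0.0611, 0.0539]), array([[ 0.0148, -0.99  ,  0.1404],
       [ 0.1035,  0.1412,  0.9846],
       [-0.9945,  0.    ,  0.1045]]))
tcp [0.5658 0.0615 0.0537] F [ 0.0607 -1.6596  2.725 ] M [-0.5182  0.014  -0.0255] t 8.875
tilt 27.736730700724195 [0.5258 1.1274] 329
27 [ 0.    0.05  0.   -0.   -0.    0.  ]
28 [ 0.    0.05  0.05 -0.    0.1   0.  ]
29 [-0.    0.05  0.1  -0.    0.2   0.  ]
30 [-0.    0.05  0.15 -0.    0.3   0.  ]
31 [-0.    0.05  0.2  -0.    0.4   0.  ]
32 [-0.    0.05  0.25 -0.    0.5   0.  ]
33 [-0.    0.05  0.3  -0.    0.6   0.  ]
34 [-0.    0.05  0.35 -0.    0.7   0.  ]
35 [ 0.    0.05  0.4  -0.    0.8   0.  ]
36 [ 0.    0.05  0.45 -0.    0.9   0.  ]
37 [ 0.01  0.05  0.49 -0.    1.    0.  ]
38 [ 0.01  0.05  0.54 -0.    1.1   0.  ]
39 [ 0.02  0.05  0.59 -0.    1.2   0.  ]
40 [ 0.03  0.05  0.64 -0.    1.3  -0.  ]
```

Call:
play_rows(
  plan=[
    [[0,0,0.05,0,0.1,0],[0,0,0.1,0,0.2,0],[0,0,0.15,0,0.3,0],[0,0,0.2,0,0.4,0],[0,0,0.25,0,0.5,0]],
  ],
)

```text
time_s: 9.55
tcp_pos: [0.5662, 0.0638, 0.054]
ee_rot: [[0.003, -0.99, 0.14], [0.016, 0.14, 0.99], [-1.0, -0.001, 0.016]]
wrist_force: [-0.6, -0.6, 5.1]
gripper_width: 0.295
```

Run:
```python
from h import *
print(did([0,0,.25,0,.5,0]))
tilt(*look("s9")[:2])
```

```text
(array([0.5661, 0.0635, 0.0542]), array([[ 0.0025, -0.99  ,  0.1411],
       [ 0.0173,  0.1412,  0.9898],
       [-0.9998,  0.    ,  0.0175]]))
tcp [0.5662 0.0638 0.054 ] F [-0.5654 -0.5517  5.0882] M [-0.1751  0.1183 -0.0183] t 9.55
tilt 7.574648750380961 [ 0.133  16.5625] 136
```

View pics/s9.png

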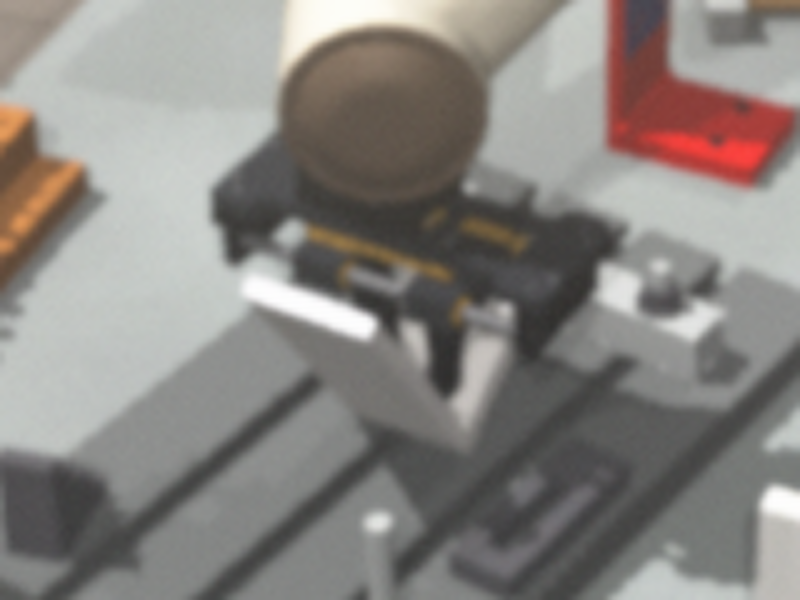

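```bash
cat >> h.py <<'E'
def tilt2(n):
    d=np.load(f"pics/{n}.npy"); C=cloud("side",d)[240:310,240:300]; b=np.array([.141,.99]);bx=np.array([.99,-.141])
    w=(C[...,:2]-[.566,.065])@bx*1e3; v=(C[...,:2]-[.566,.065])@b*1e3; z=C[...,2]*1e3-26
    # normals by finite difference plane RANSAC
    P=np.stack([v,z],-1)[(abs(w)<32)&(z>6)&(z<150)&(v>-5)&(v<170)]
    rng=np.random.default_rng(0); best=(0,)
    for i in range(600):
        a,b2=P[rng.integers(len(P),size=2)]
        t=b2-a; L=np.hypot(*t)
        if L<25: continue
        nn=np.array([-t[1],t[0]])/L; k=abs((P-a)@nn)<2
        if k.sum()>best[0]: best=(k.sum(),k)
    Q=P[best[1]]; m=Q.mean(0); t=np.linalg.svd(Q-m)[2][0]; t=t*np.sign(t[1]) if abs(t[1])>.02 else t
    print(n,"tilt",np.degrees(np.arctan2(t[0],t[1])),"v at z=0",m[0]-m[1]*t[0]/max(t[1],1e-6),best[0],len(P))
E
python3 - <<'E'
from h import *
for n in("s6","s8","s9"): tilt2(n)
E
```

```text
s6 tilt 24.09699407910624 v at z=0 1.3436649449045674 544 1008
s8 tilt 27.671567978464854 v at z=0 1.2047262469214672 472 1027
s9 tilt 32.36844835658032 v at z=0 1.3888741881752864 364 988
```

The bracket has just passed the balance point, at 32.4°. The foot is resting on the tips (5 N upward) and the heel hasn't moved. Now I'll plan the holding path out toward the toe.

```bash
cat >> h.py <<'E'
KP=[33,39,45,52,60,67,75,82,91,94]; KS=[14,27,40,57,74,71,67,60,52,50]; KT=[1,3,5,8,12,16,20,25,30,30]
def toe(phi,dl=1.9,c=9.0,H=None,yaw=None,s=None,tau=None):
    s=np.interp(phi,KP,KS) if s is None else s; tau=np.interp(phi,KP,KT) if tau is None else tau
    p,R=pose(phi,tau,s,0,c=c,corner="toe",H=H,yaw=yaw); return p-R[:,0]*dl/1e3,R
def callrows(a,b,n=5,**k):
    base=cmd0(); out=[]
    for i in range(1,n+1):
        out.append(rowto(*toe(a+(b-a)*i/n,**k),base=base))
    for o in out: print([float(x) for x in o])
E
python3 - <<'E'
from h import *
print(rowto(*toe(32.4))); 
callrows(33,39)
E
```

```text
[ 0.01  0.05 -0.   -0.    0.2  -0.  ]
[-0.17, 0.05, -0.13, -0.0, 0.24, -0.0]
[-0.34, 0.05, -0.28, -0.0, 0.28, -0.0]
[-0.53, 0.05, -0.42, -0.0, 0.32, -0.0]
[-0.71, 0.05, -0.55, -0.0, 0.36, -0.0]
[-0.91, 0.05, -0.68, -0.0, 0.4, -0.0]
```

Call:
play_rows(
  plan=[
    [[-0.17,0.05,-0.13,0,0.24,0],[-0.34,0.05,-0.28,0,0.28,0],[-0.53,0.05,-0.42,0,0.32,0],[-0.71,0.05,-0.55,0,0.36,0],[-0.91,0.05,-0.68,0,0.4,0]],
  ],
)

```text
time_s: 10.22
tcp_pos: [0.5645, 0.0565, 0.0628]
ee_rot: [[-0.008, -0.99, 0.141], [-0.052, 0.141, 0.989], [-0.999, 0.0, -0.053]]
wrist_force: [0.6, -0.0, -0.8]
gripper_width: 0.295
```

Run:
```python
from h import *
print(did([-.91,.05,-.68,0,.4,0])[0])
look("s10"); tilt2("s10"); callrows(39,45)
```

```text
[0.5646 0.0567 0.0632]
tcp [0.5645 0.0565 0.0628] F [ 0.6216 -0.0449 -0.7767] M [ 0.213  -0.0865 -0.0623] t 10.225
s10 tilt 34.828028594094214 v at z=0 1.4470698565616402 301 836
[-0.19, -0.0, -0.13, -0.0, 0.04, -0.0]
[-0.39, -0.0, -0.26, -0.0, 0.08, -0.0]
[-0.6, -0.0, -0.38, -0.0, 0.12, -0.0]
[-0.81, -0.0, -0.48, -0.0, 0.16, -0.0]
[-1.03, -0.0, -0.59, -0.0, 0.2, -0.0]
```

View pics/s10.png

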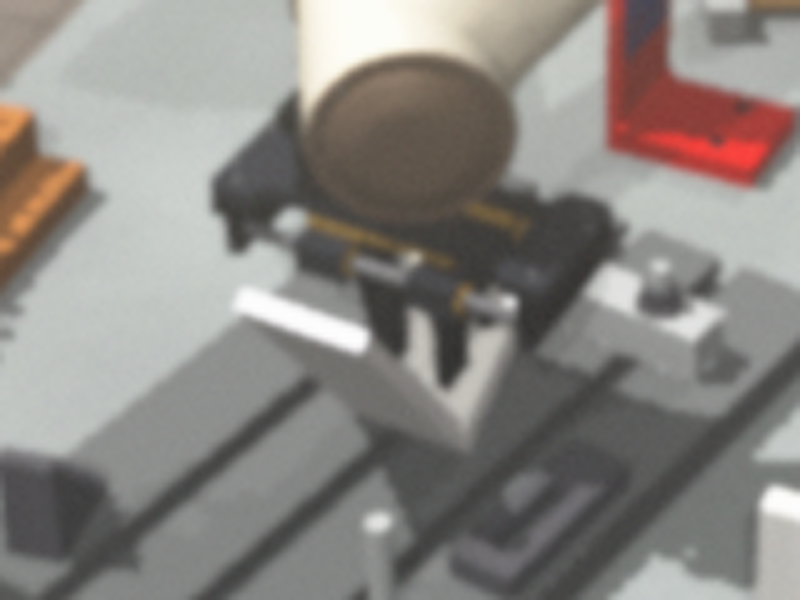

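Call:
play_rows(
  plan=[
    [[0,0,0,0,0,0],[0,0,0,0,0,0]],
  ],
)

```text
time_s: 10.52
tcp_pos: [0.5647, 0.0568, 0.0629]
ee_rot: [[-0.007, -0.99, 0.141], [-0.052, 0.141, 0.989], [-0.999, -0.0, -0.052]]
wrist_force: [0.5, 1.3, 0.7]
gripper_width: 0.301
```

Run:
```python
from h import *
look("s11"); tilt2("s11")
```

```text
tcp [0.5647 0.0568 0.0629] F [0.4502 1.3114 0.7458] M [ 0.3804 -0.0147  0.0159] t 10.525
s11 tilt 37.86210447308604 v at z=0 1.5849008977006207 224 801
```

View pics/s11.png

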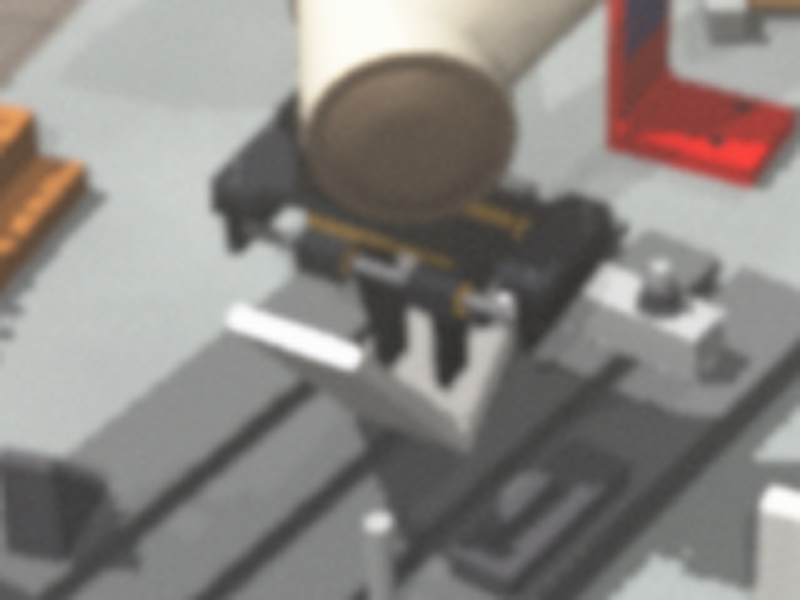

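The bracket now rests on the tips at about 38° and the heel still hasn't moved. I'll continue.

Call:
play_rows(
  plan=[
    [[-0.19,0,-0.13,0,0.04,0],[-0.39,0,-0.26,0,0.08,0],[-0.6,0,-0.38,0,0.12,0],[-0.81,0,-0.48,0,0.16,0],[-1.03,0,-0.59,0,0.2,0]],
  ],
)

```text
time_s: 11.2
tcp_pos: [0.5638, 0.0515, 0.0735]
ee_rot: [[-0.012, -0.99, 0.14], [-0.087, 0.141, 0.986], [-0.996, -0.0, -0.087]]
wrist_force: [0.7, 2.2, 0.6]
gripper_width: 0.298
```

Run:
```python
from h import *
print(did([-1.03,0,-.59,0,.2,0])[0])
look("s12"); tilt2("s12"); callrows(45,52)
```

```text
[0.5639 0.0514 0.0738]
tcp [0.5638 0.0515 0.0735] F [0.7371 2.1663 0.5837] M [ 0.791  -0.179   0.0237] t 11.2
s12 tilt 2.0180073118935034 v at z=0 -4.444722161928409 130 597
[-0.29, -0.0, -0.14, -0.0, 0.06, -0.0]
[-0.58, -0.0, -0.27, -0.0, 0.12, -0.0]
[-0.88, -0.0, -0.39, -0.0, 0.18, -0.0]
[-1.19, -0.0, -0.49, -0.0, 0.24, -0.0]
[-1.51, -0.0, -0.58, -0.0, 0.3, -0.0]
```

View pics/s12.png

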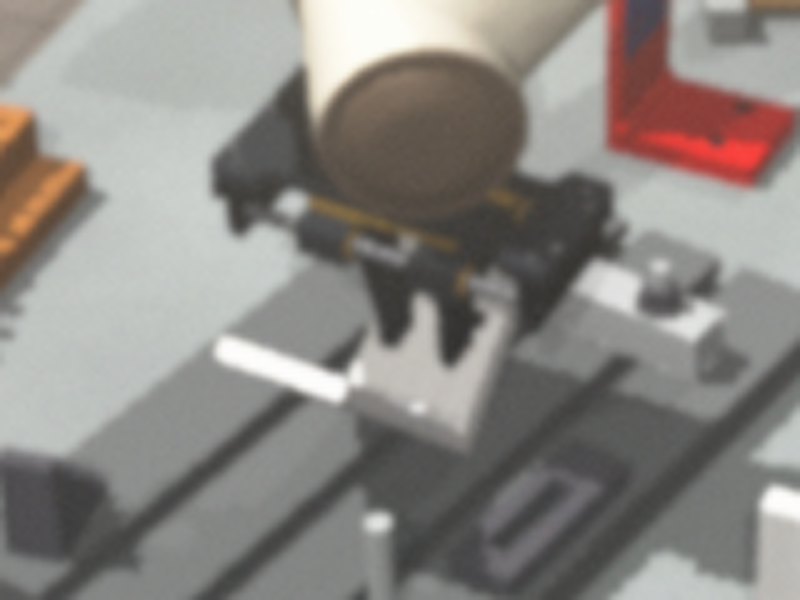

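It is under control at about 45°, with the top edge at crop (280,370) and the tips on the foot. Continuing.

Call:
play_rows(
  plan=[
    [[-0.29,0,-0.14,0,0.06,0],[-0.58,0,-0.27,0,0.12,0],[-0.88,0,-0.39,0,0.18,0],[-1.19,0,-0.49,0,0.24,0],[-1.51,0,-0.58,0,0.3,0]],
  ],
)

```text
time_s: 11.88
tcp_pos: [0.5632, 0.047, 0.0891]
ee_rot: [[-0.02, -0.99, 0.139], [-0.138, 0.141, 0.98], [-0.99, -0.0, -0.14]]
wrist_force: [-1.1, 1.5, 0.5]
gripper_width: 0.302
```

Run:
```python
from h import *
print(did([-1.51,0,-.58,0,.3,0])[0])
look("s13"); callrows(52,60)
```

```text
[0.5632 0.047  0.0893]
tcp [0.5632 0.047  0.0891] F [-1.1192  1.5051  0.5255] M [ 0.933  -0.1059  0.0337] t 11.875
[-0.33, -0.0, -0.08, -0.0, 0.08, -0.0]
[-0.67, -0.0, -0.13, -0.0, 0.16, -0.0]
[-1.02, -0.0, -0.17, -0.0, 0.24, -0.0]
[-1.37, -0.0, -0.19, -0.0, 0.32, -0.0]
[-1.73, -0.0, -0.2, -0.0, 0.4, -0.0]
```

View pics/s13.png

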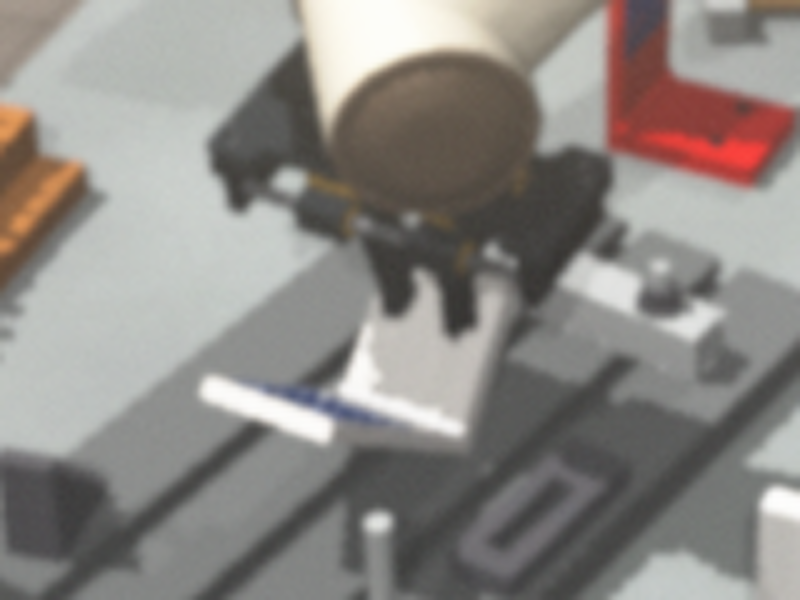

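The tilt is about 52° and still controlled. The inner face with the blue patch has come into view at crop (320,400).

Call:
play_rows(
  plan=[
    [[-0.33,0,-0.08,0,0.08,0],[-0.67,0,-0.13,0,0.16,0],[-1.02,0,-0.17,0,0.24,0],[-1.37,0,-0.19,0,0.32,0],[-1.73,0,-0.2,0,0.4,0]],
  ],
)

```text
time_s: 12.55
tcp_pos: [0.5632, 0.0475, 0.1065]
ee_rot: [[-0.029, -0.99, 0.138], [-0.207, 0.141, 0.968], [-0.978, -0.0, -0.209]]
wrist_force: [0.8, 2.0, -0.0]
gripper_width: 0.3
```

```bash
cat >> h.py <<'E'
def midtilt(pts,x0=200,y0=205,s=5):
    # crop pixels of the outer top edge's two ends -> tilt, using the plane through bracket middle
    u=np.mean([( (x+.5)/s-.5+x0,(y+.5)/s-.5+y0) for x,y in pts],0); o,d=ray("side",*u)
    a=np.radians(YAW); bx=np.array([np.cos(a),-np.sin(a),0]); e=np.array([np.sin(a),np.cos(a),0])
    t=((H-o)@bx)/(d@bx); p=o+t*d-H; print("top outer edge v,z",p@e*1e3,p[2]*1e3,"r",np.hypot(p@e,p[2])*1e3,"tilt",np.degrees(np.arctan2(p@e,p[2])))
E
python3 - <<'E'
from h import *
print(did([-1.73,0,-.2,0,.4,0])[0])
midtilt([(203,397),(328,442)])
look("s14"); callrows(60,67)
E
```

```text
[0.5633 0.0474 0.1067]
top outer edge v,z 125.83843377502 101.89749778913496 r 161.92100379702705 tilt 51.001225547073176
tcp [0.5632 0.0475 0.1065] F [ 0.7864  2.0189 -0.0465] M [ 1.1191 -0.2228 -0.0587] t 12.55
[-0.05, -0.0, 0.23, -0.0, 0.08, -0.0]
[-0.09, -0.0, 0.45, -0.0, 0.16, -0.0]
[-0.13, -0.0, 0.67, -0.0, 0.24, -0.0]
[-0.16, -0.0, 0.89, -0.0, 0.32, -0.0]
[-0.18, -0.0, 1.11, -0.0, 0.4, -0.0]
```

View pics/s14.png

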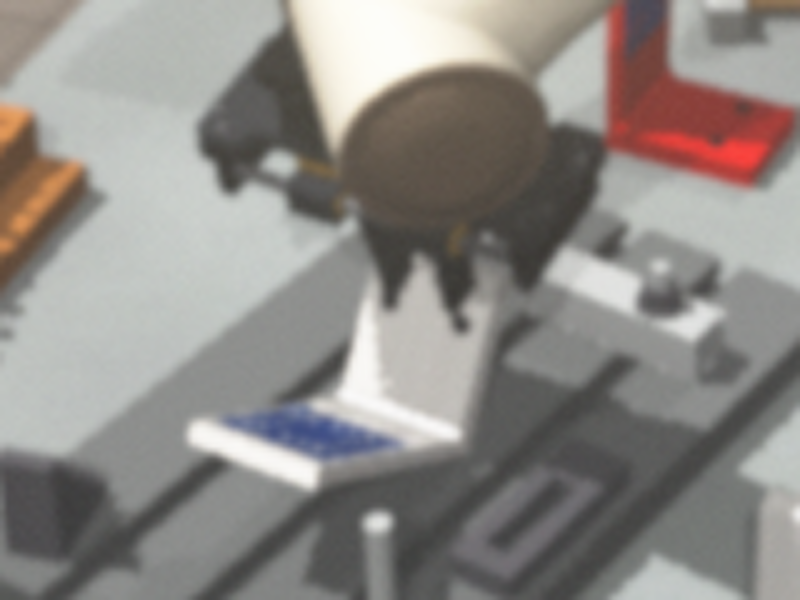

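Run:
```python
from h import *
midtilt([(190,440),(315,488)])
a=[60,67,75,82,91]
for i in range(4):
    b=toe(a[i]); rows=[rowto(*toe(a[i]+(a[i+1]-a[i])*k/5),base=b) for k in range(1,6)]
    print(a[i+1]); [print([float(x) for x in o]) for o in rows]
print(rowto(*toe(60)))
```

```text
top outer edge v,z 138.823188447051 84.52169966030334 r 162.5293676972625 tilt 58.66509535555947
67
[-0.05, -0.0, 0.22, 0.0, 0.08, -0.0]
[-0.09, -0.0, 0.44, 0.0, 0.16, -0.0]
[-0.12, 0.0, 0.66, 0.0, 0.24, -0.0]
[-0.15, -0.0, 0.89, 0.0, 0.32, -0.0]
[-0.18, -0.0, 1.11, -0.0, 0.4, 0.0]
75
[-0.03, 0.0, 0.26, 0.0, 0.08, -0.0]
[-0.05, -0.0, 0.51, 0.0, 0.16, -0.0]
[-0.06, -0.0, 0.77, -0.0, 0.24, -0.0]
[-0.06, 0.0, 1.02, 0.0, 0.32, -0.0]
[-0.06, -0.0, 1.27, 0.0, 0.4, -0.0]
82
[0.06, 0.0, 0.26, 0.0, 0.1, 0.0]
[0.13, 0.0, 0.51, 0.0, 0.2, 0.0]
[0.2, 0.0, 0.76, 0.0, 0.3, 0.0]
[0.28, 0.0, 1.01, -0.0, 0.4, 0.0]
[0.37, 0.0, 1.25, 0.0, 0.5, 0.0]
91
[0.08, -0.0, 0.3, -0.0, 0.1, -0.0]
[0.17, -0.0, 0.59, 0.0, 0.2, -0.0]
[0.27, -0.0, 0.88, -0.0, 0.3, 0.0]
[0.38, 0.0, 1.15, 0.0, 0.4, -0.0]
[0.51, -0.0, 1.42, 0.0, 0.5, -0.0]
[-0. -0.  0. -0.  0. -0.]
```

The tilt is about 58.7°. I'll continue along the planned path.

Call:
play_rows(
  plan=[
    [[-0.05,0,0.22,0,0.08,0],[-0.09,0,0.44,0,0.16,0],[-0.12,0,0.66,0,0.24,0],[-0.15,0,0.89,0,0.32,0],[-0.18,0,1.11,0,0.4,0]],
  ],
)

```text
time_s: 13.22
tcp_pos: [0.565, 0.0588, 0.1058]
ee_rot: [[-0.038, -0.99, 0.135], [-0.274, 0.141, 0.951], [-0.961, -0.0, -0.276]]
wrist_force: [0.8, 1.1, 3.4]
gripper_width: 0.304
```

Call:
play_rows(
  plan=[
    [[-0.03,0,0.26,0,0.08,0],[-0.05,0,0.51,0,0.16,0],[-0.06,0,0.77,0,0.24,0],[-0.06,0,1.02,0,0.32,0],[-0.06,0,1.27,0,0.4,0]],
  ],
)

```text
time_s: 13.85
tcp_pos: [0.5667, 0.0711, 0.1028]
ee_rot: [[-0.048, -0.99, 0.132], [-0.339, 0.141, 0.93], [-0.939, -0.0, -0.343]]
wrist_force: [0.5, 1.6, 3.6]
gripper_width: 0.298
```

Run:
```python
from h import *
did([-.18,0,1.11,0,.4,0]);print(did([-.06,0,1.27,0,.4,0])[0])
look("s15")
```

```text
[0.5666 0.0708 0.1032]
tcp [0.5667 0.0711 0.1028] F [0.5436 1.6183 3.5947] M [ 1.0912 -0.2066 -0.0076] t 13.85
```

View pics/s15.png

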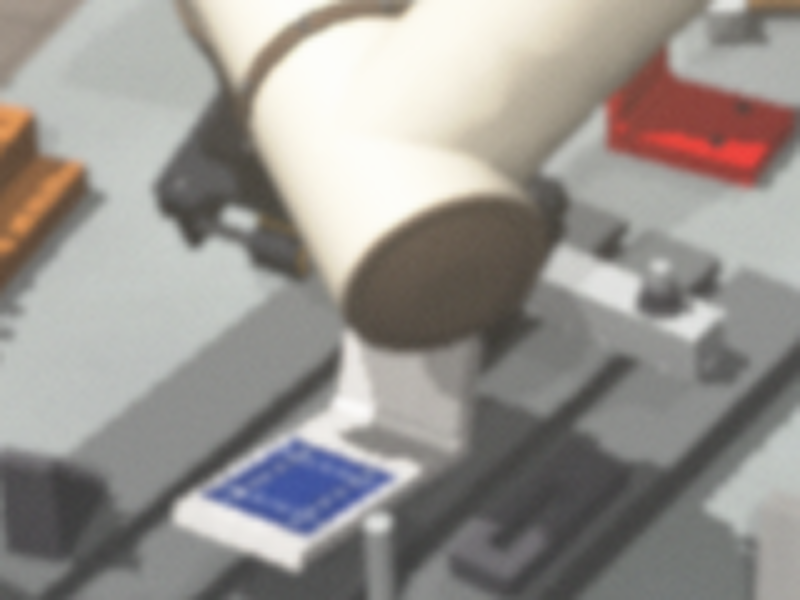

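Run:
```python
from h import *
midtilt([(177,520),(295,567)])
print(rowto(*toe(75)))
```

```text
top outer edge v,z 156.92927869225227 49.344077235226855 r 164.50421413771323 tilt 72.54502091230665
[ 0. -0.  0. -0. -0. -0.]
```

At about 73° it is still resting on the tips, which read 3.6 N. Continuing slowly.

Call:
play_rows(
  plan=[
    [[0.06,0,0.26,0,0.1,0],[0.13,0,0.51,0,0.2,0],[0.2,0,0.76,0,0.3,0],[0.28,0,1.01,0,0.4,0],[0.37,0,1.25,0,0.5,0]],
  ],
)

```text
time_s: 14.52
tcp_pos: [0.5682, 0.0815, 0.095]
ee_rot: [[-0.059, -0.99, 0.128], [-0.419, 0.141, 0.897], [-0.906, -0.0, -0.423]]
wrist_force: [-0.1, 4.0, 3.8]
gripper_width: 0.303
```

Run:
```python
from h import *
print(did([.37,0,1.25,0,.5,0])[0])
look("s16")
```

```text
[0.5681 0.0811 0.0955]
tcp [0.5682 0.0815 0.095 ] F [-0.1122  3.9514  3.8395] M [ 1.4399 -0.256  -0.0243] t 14.525
```

View pics/s16.png

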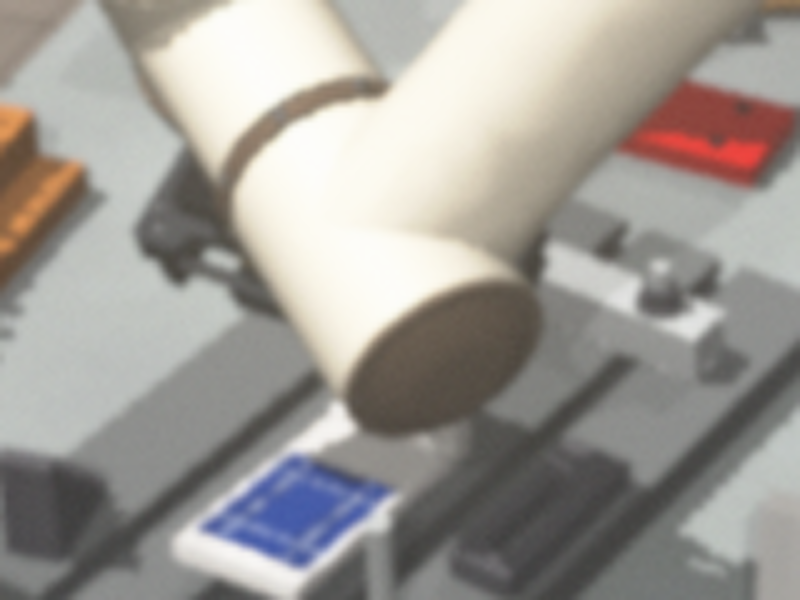

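Run:
```python
from h import *
midtilt([(173,555),(290,600)])
d=np.load("pics/s16.npy"); C=cloud("side",d)
for x,y in [(440,360),(400,425),(350,400),(470,425),(180,265),(230,280),(378,515)]:
    u,v=int(x/5+200),int(y/5+205); print((x,y),C[v,u])
```

```text
top outer edge v,z 162.78050494354045 32.589563500407344 r 166.01076000916655 tilt 78.6787427853591
(440, 360) [0.419  0.3613 0.335 ]
(400, 425) [0.4366 0.3602 0.2983]
(350, 400) [0.4484 0.3774 0.3203]
(470, 425) [0.5382 0.0517 0.0273]
(180, 265) [0.6523 0.1338 0.159 ]
(230, 280) [0.6217 0.1418 0.1635]
(378, 515) [0.51   0.2313 0.1237]
```

Call:
play_rows(
  plan=[
    [[0.08,0,0.3,0,0.1,0],[0.17,0,0.59,0,0.2,0],[0.27,0,0.88,0,0.3,0],[0.38,0,1.15,0,0.4,0],[0.51,0,1.42,0,0.5,0]],
  ],
)

```text
time_s: 15.2
tcp_pos: [0.5698, 0.0923, 0.0843]
ee_rot: [[-0.07, -0.99, 0.122], [-0.496, 0.14, 0.857], [-0.866, -0.001, -0.501]]
wrist_force: [1.4, 4.9, 4.3]
gripper_width: 0.301
```

Run:
```python
from h import *
print(did([.51,0,1.42,0,.5,0])[0])
look("s17"); callrows(91,95,s=None)
t,d=r.capture("top"); crop(t,220,135,160,120,5,"pics/t17.png"); np.save("pics/t17.npy",d)
```

```text
[0.5696 0.0918 0.0849]
tcp [0.5698 0.0923 0.0843] F [1.3823 4.8952 4.2967] M [ 1.8136 -0.326  -0.0271] t 15.2
[0.03, -0.0, 0.11, -0.0, -0.0, -0.0]
[0.05, -0.0, 0.22, -0.0, -0.0, -0.0]
[0.08, -0.0, 0.33, -0.0, -0.0, -0.0]
[0.1, -0.0, 0.44, -0.0, -0.0, -0.0]
[0.08, -0.0, 0.52, -0.0, -0.0, -0.0]
```

View pics/s17.png

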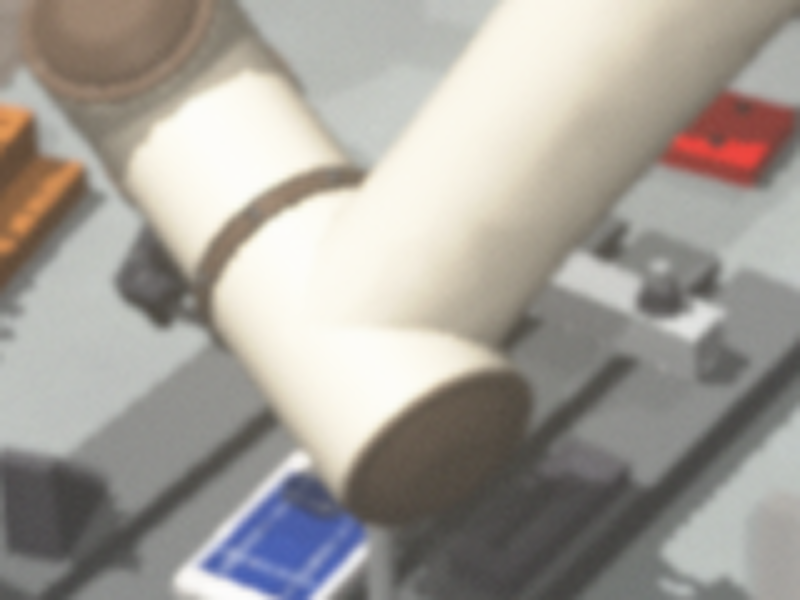

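View pics/t17.png

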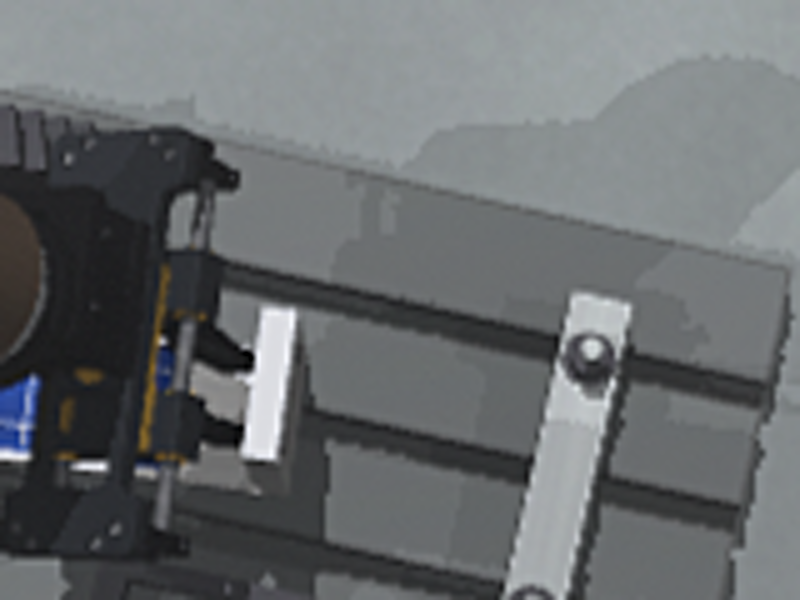

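Run:
```python
from h import *
T=lambda x,y:((x+.5)/5-.5+220,(y+.5)/5-.5+135)
for p in [(262,305),(298,308),(278,462),(243,458)]: 
    q=onz("top",*T(*p),.120)-H; a=np.radians(8.1); print(p,q+H, "v,w",(q[0]*np.sin(a)+q[1]*np.cos(a))*1e3,(q[0]*np.cos(a)-q[1]*np.sin(a))*1e3)
base=cmd0()
for k in range(1,6): print(rowto(*toe(91+k*.8,s=52-k*1.2,tau=30),base=base).tolist())
```

```text
(262, 305) [0.6044 0.0765 0.12  ] v,w 15.59154491744378 36.585056509091814
(298, 308) [0.6026 0.0601 0.12  ] v,w -0.860335492319484 37.135183290117524
(278, 462) [0.5314 0.0702 0.12  ] v,w -0.9093099875201486 -34.837027072197536
(243, 458) [0.5336 0.086  0.12  ] v,w 14.990463801902523 -34.86481734926131
[0.08, -0.0, 0.14, -0.0, -0.0, -0.0]
[0.17, -0.0, 0.29, -0.0, -0.0, -0.0]
[0.26, -0.0, 0.42, -0.0, -0.0, -0.0]
[0.35, -0.0, 0.56, -0.0, -0.0, -0.0]
[0.45, -0.0, 0.69, -0.0, -0.0, -0.0]
```

Call:
play_rows(
  plan=[
    [[0.08,0,0.14,0,0,0],[0.17,0,0.29,0,0,0],[0.26,0,0.42,0,0,0],[0.35,0,0.56,0,0,0],[0.45,0,0.69,0,0,0]],
  ],
)

```text
time_s: 15.92
tcp_pos: [0.5692, 0.0946, 0.0765]
ee_rot: [[-0.073, -0.99, 0.122], [-0.496, 0.142, 0.857], [-0.865, 0.002, -0.501]]
wrist_force: [-0.6, -0.7, -0.1]
gripper_width: 0.299
```

Run:
```python
from h import *
print(did([.45,0,.69,0,0,0])[0])
look("s18")
t,d=r.capture("top"); crop(t,220,135,160,120,5,"pics/t18.png"); np.save("pics/t18.npy",d)
```

```text
[0.5702 0.0954 0.0775]
tcp [0.5692 0.0946 0.0765] F [-0.6383 -0.7385 -0.1141] M [ 1.1035 -0.2336 -0.0075] t 15.925
```

View pics/t18.png

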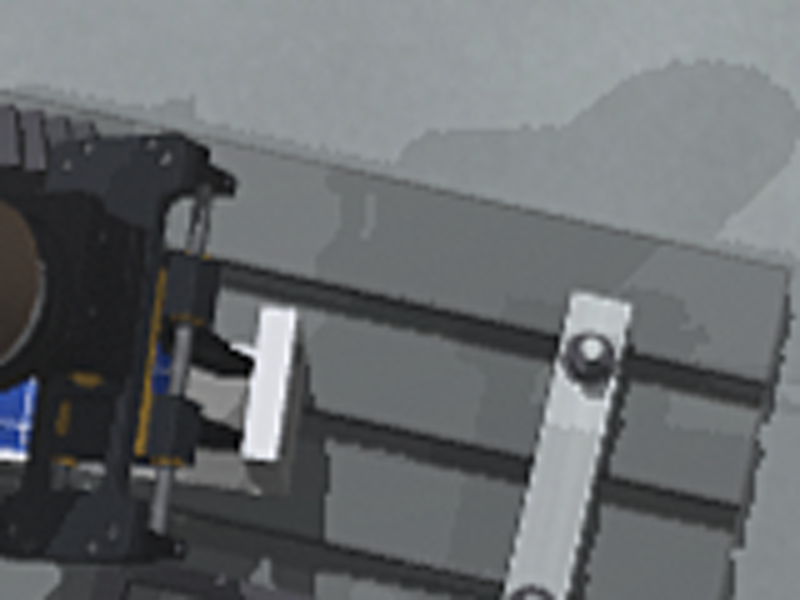

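View pics/s18.png

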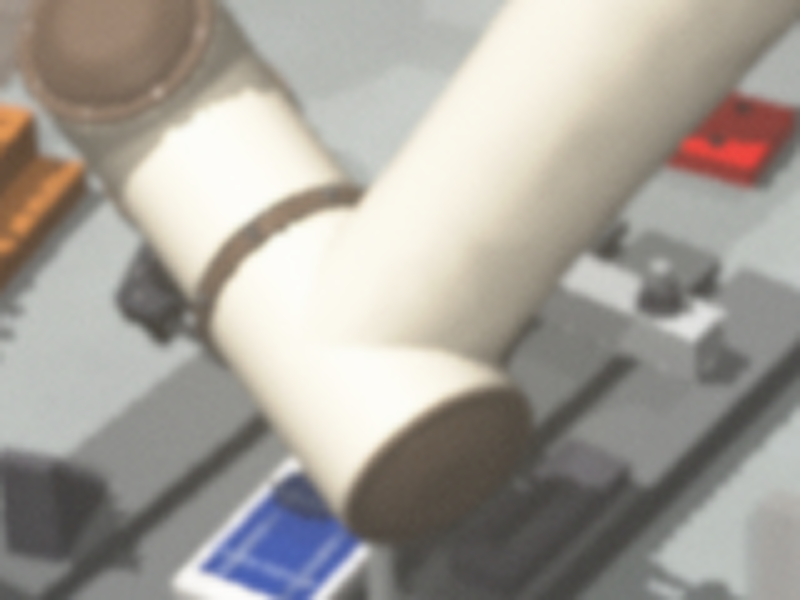

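The bracket now lies flat. The tip force dropped to about zero and the foot's end face looks upright in the top view, at (270,385). Next I'll back off slightly, lower the tips and turn them square to the stop.

Run:
```python
from h import *
base=cmd0()
for y,z,yaw in [(.0985,.0775,8.1),(.0989,.064,11),(.0989,.050,14),(.0989,.047,14)]: print(rowto([.5707,y,z],tool(yaw,30),base=base).tolist())
```

```text
[-0.15, -0.01, 0.27, -0.0, -0.0, -0.0]
[1.0, -0.01, 0.98, 0.25, -0.0, 0.14]
[2.21, -0.01, 1.68, 0.51, -0.0, 0.29]
[2.47, -0.01, 1.83, 0.51, -0.0, 0.29]
```

Call:
play_rows(
  plan=[
    [[-0.15,0,0.27,0,0,0],[1.0,0,0.98,0.25,0,0.14],[2.0,0,1.56,0.51,0,0.29],[2.47,0,1.83,0.51,0,0.29],[2.47,0,1.83,0.51,0,0.29]],
  ],
)

```text
time_s: 16.65
tcp_pos: [0.5702, 0.0986, 0.0457]
ee_rot: [[-0.122, -0.97, 0.209], [-0.486, 0.242, 0.84], [-0.865, 0.001, -0.501]]
wrist_force: [-1.0, -0.9, 0.5]
gripper_width: 0.304
```

Run:
```python
from h import *
print(did([2.47,0,1.83,.51,0,.29])[0])
look("s19")
t,d=r.capture("top"); crop(t,220,135,160,120,5,"pics/t19.png"); np.save("pics/t19.npy",d)
```

```text
[0.5706 0.0989 0.047 ]
tcp [0.5702 0.0986 0.0457] F [-0.9778 -0.9131  0.4638] M [ 1.1097 -0.3463 -0.0301] t 16.65
```

View pics/t19.png

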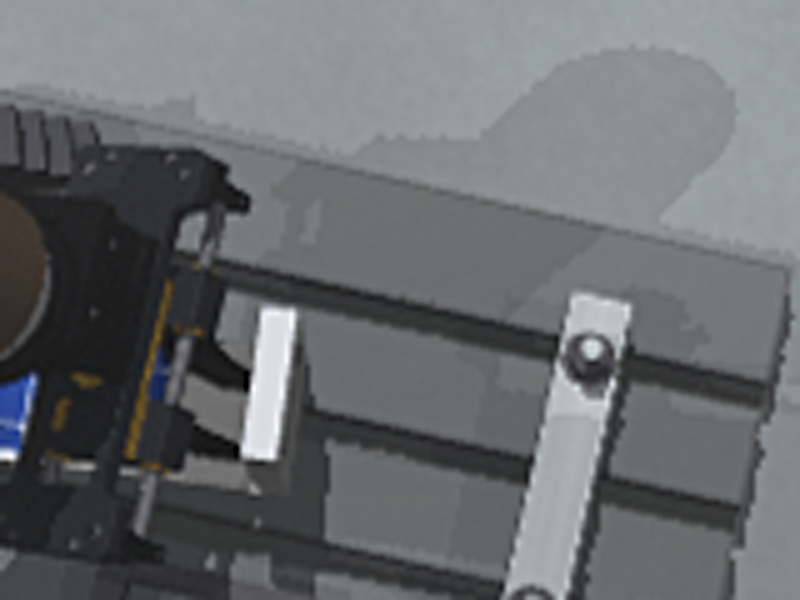

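View pics/s19.png

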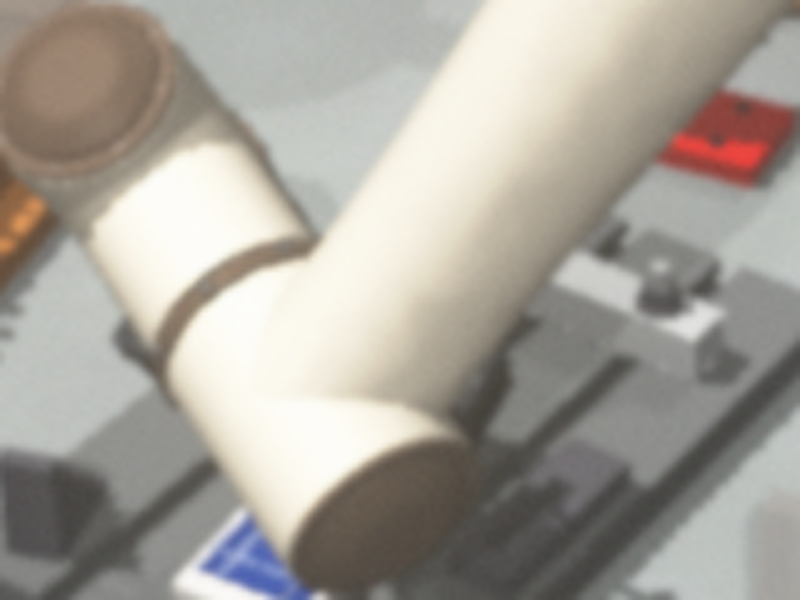

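Call:
play_rows(
  plan=[
    [[0.15,0,-0.26,0,0,0],[0.3,0,-0.52,0,0,0],[0.45,0,-0.78,0,0,0],[0.6,0,-1.04,0,0,0],[0.75,0,-1.3,0,0,0]],
  ],
)

```text
time_s: 17.38
tcp_pos: [0.5673, 0.0847, 0.0468]
ee_rot: [[-0.119, -0.971, 0.209], [-0.485, 0.241, 0.841], [-0.867, -0.002, -0.499]]
wrist_force: [0.7, 4.2, 1.9]
gripper_width: 0.302
```

Call:
play_rows(
  plan=[
    [[0.2,0,-0.35,0,0,0],[0.4,0,-0.7,0,0,0],[0.6,0,-1.05,0,0,0],[0.8,0,-1.4,0,0,0],[1.0,0,-1.75,0,0,0]],
  ],
)

```text
time_s: 18.0
tcp_pos: [0.5621, 0.0646, 0.0467]
ee_rot: [[-0.12, -0.97, 0.209], [-0.485, 0.241, 0.84], [-0.866, -0.001, -0.5]]
wrist_force: [1.6, 3.8, 0.5]
gripper_width: 0.3
```

Run:
```python
from h import *
did([.75,0,-1.3,0,0,0]);print(did([1,0,-1.75,0,0,0])[0])
t,d=r.capture("top"); crop(t,220,135,160,120,5,"pics/t20.png"); np.save("pics/t20.npy",d); print(r.sense()["tcp_pos"])
```

```text
[0.5621 0.0648 0.0471]
[0.5617 0.064  0.0467]
```

View pics/t20.png

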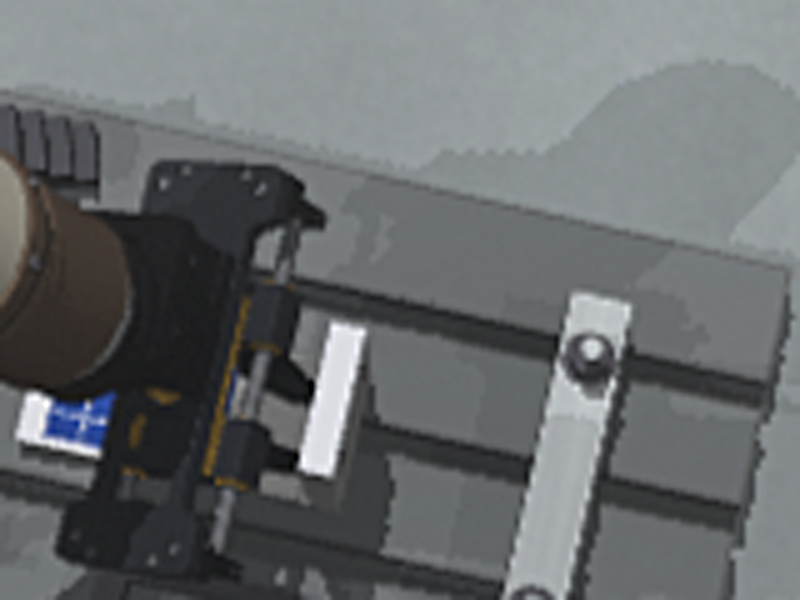

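The push works at about 4 N, and the bracket has turned parallel to the stop: its foot edge runs from (366,326) to (335,476). I'll measure what is left.

```bash
cat >> h.py <<'E'
SM=np.array([.5323,-.0458]); SA=np.radians(14.0)
def stopf(p): 
    q=np.asarray(p)[:2]-SM; n=np.array([np.sin(SA),np.cos(SA)]); return np.array([q@np.array([n[1],-n[0]]),q@n])*1e3
E
python3 - <<'E'
from h import *
T=lambda x,y:((x+.5)/5-.5+220,(y+.5)/5-.5+135)
P=[onz("top",*T(*p),.121) for p in [(366,326),(335,476)]]; d=P[0]-P[1]; print([stopf(p) for p in P], np.degrees(np.arctan2(-d[1],d[0])))
P=[onz("top",*T(*p),.056) for p in [(572,293),(506,590)]]; d=P[0]-P[1]; print([stopf(p) for p in P], np.degrees(np.arctan2(-d[1],d[0])))
print(stopf(r.sense()["tcp_pos"]))
E
```

```text
[array([40.9991, 87.6028]), array([-29.7691,  85.7324])] 12.48604157176602
[array([93.701 , -0.1988]), array([-54.3229,  -0.15  ])] 14.018873101046424
[  2.0055 113.6725]
```

Call:
play_rows(
  plan=[
    [[0.35,0,-0.6,0,0,0],[0.7,0,-1.2,0,0,0],[1.05,0,-1.8,0,0,0],[1.4,0,-2.4,0,0,0],[1.75,0,-3.0,0,0,0]],
  ],
)

```text
time_s: 18.68
tcp_pos: [0.5537, 0.0307, 0.0466]
ee_rot: [[-0.12, -0.97, 0.209], [-0.485, 0.241, 0.84], [-0.866, -0.001, -0.5]]
wrist_force: [1.4, 4.9, 2.7]
gripper_width: 0.296
```

Call:
play_rows(
  plan=[
    [[0.35,0,-0.6,0,0,0],[0.7,0,-1.2,0,0,0],[1.05,0,-1.8,0,0,0],[1.4,0,-2.4,0,0,0],[1.75,0,-3.0,0,0,0]],
  ],
)

```text
time_s: 19.3
tcp_pos: [0.5454, -0.0029, 0.0466]
ee_rot: [[-0.119, -0.971, 0.209], [-0.485, 0.241, 0.84], [-0.866, -0.001, -0.5]]
wrist_force: [0.8, 4.9, 3.0]
gripper_width: 0.3
```

Run:
```python
from h import *
did([1.75,0,-3,0,0,0]);print(did([1.75,0,-3,0,0,0])[0])
t,d=r.capture("top"); crop(t,240,155,140,105,5,"pics/t21.png"); np.save("pics/t21.npy",d); s=r.sense();print(s["tcp_pos"],stopf(s["tcp_pos"]),s["wrist_force"])
```

```text
[ 0.5454 -0.0026  0.0468]
[ 0.5447 -0.0039  0.0465] [ 1.8928 43.7015] [2.5668 2.1561 1.308 ]
```

View pics/t21.png

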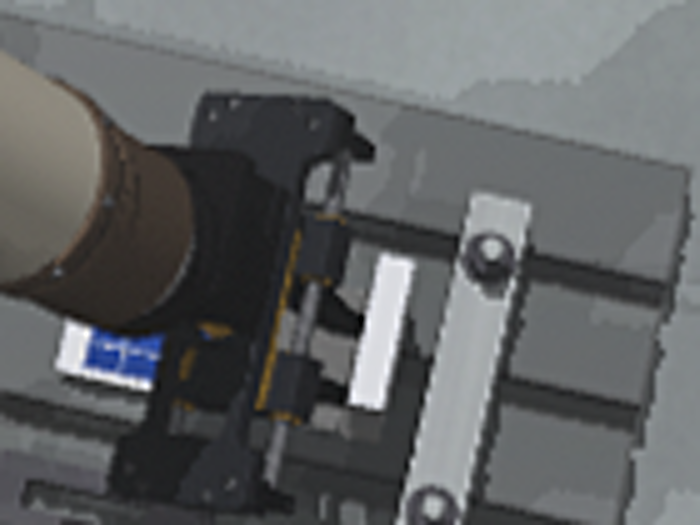

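About 16 mm remains and the bracket is parallel to the bar. I'll approach slowly.

Call:
play_rows(
  plan=[
    [[0.12,0,-0.2,0,0,0],[0.25,0,-0.42,0,0,0],[0.36,0,-0.62,0,0,0],[0.48,0,-0.83,0,0,0],[0.6,0,-1.04,0,0,0]],
  ],
)

```text
time_s: 19.98
tcp_pos: [0.5427, -0.0141, 0.0465]
ee_rot: [[-0.119, -0.971, 0.209], [-0.485, 0.241, 0.841], [-0.866, -0.001, -0.5]]
wrist_force: [1.1, 5.3, 3.0]
gripper_width: 0.3
```

Call:
play_rows(
  plan=[
    [[0.05,0,-0.09,0,0,0],[0.1,0,-0.17,0,0,0],[0.15,0,-0.26,0,0,0],[0.15,0,-0.26,0,0,0]],
  ],
)

```text
time_s: 20.48
tcp_pos: [0.5419, -0.017, 0.0465]
ee_rot: [[-0.119, -0.971, 0.209], [-0.485, 0.241, 0.84], [-0.866, -0.001, -0.5]]
wrist_force: [1.7, 5.0, 3.4]
gripper_width: 0.297
```

Run:
```python
from h import *
did([.6,0,-1.04,0,0,0]);print(did([.15,0,-.26,0,0,0])[0])
t,d=r.capture("top"); crop(t,240,155,140,105,5,"pics/t22.png"); s=r.sense();print(s["tcp_pos"],stopf(s["tcp_pos"]),s["wrist_force"])
```

```text
[ 0.5417 -0.0172  0.0468]
[ 0.5419 -0.017   0.0465] [ 2.3818 30.2299] [2.6904 4.4223 3.1076]
```

View pics/t22.png

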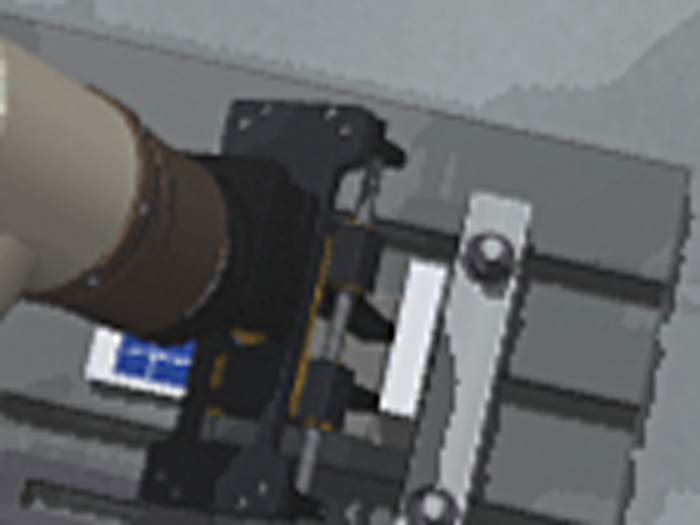

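Call:
play_rows(
  plan=[
    [[0.03,0,-0.05,0,0,0],[0.05,0,-0.09,0,0,0],[0.08,0,-0.13,0,0,0],[0.1,0,-0.17,0,0,0]],
  ],
)

```text
time_s: 21.02
tcp_pos: [0.5415, -0.0188, 0.0465]
ee_rot: [[-0.119, -0.971, 0.209], [-0.485, 0.241, 0.841], [-0.866, -0.001, -0.5]]
wrist_force: [1.3, 5.2, 2.4]
gripper_width: 0.298
```

Call:
play_rows(
  plan=[
    [[0.02,0,-0.03,0,0,0],[0.03,0,-0.06,0,0,0],[0.05,0,-0.09,0,0,0]],
  ],
)

```text
time_s: 21.4
tcp_pos: [0.5414, -0.0196, 0.0465]
ee_rot: [[-0.119, -0.971, 0.209], [-0.485, 0.241, 0.841], [-0.866, -0.002, -0.499]]
wrist_force: [0.7, 7.1, 3.6]
gripper_width: 0.303
```

Call:
play_rows(
  plan=[
    [[0.02,0,-0.03,0,0,0],[0.03,0,-0.05,0,0,0]],
  ],
)

```text
time_s: 21.65
tcp_pos: [0.5414, -0.0197, 0.0465]
ee_rot: [[-0.118, -0.971, 0.209], [-0.484, 0.24, 0.841], [-0.867, -0.002, -0.499]]
wrist_force: [0.2, 8.1, 3.9]
gripper_width: 0.298
```

Call:
play_rows(
  plan=[
    [[0.02,0,-0.03,0,0,0],[0.03,0,-0.05,0,0,0]],
  ],
)

```text
time_s: 21.9
tcp_pos: [0.5415, -0.02, 0.0465]
ee_rot: [[-0.118, -0.971, 0.209], [-0.484, 0.24, 0.842], [-0.867, -0.002, -0.498]]
wrist_force: [-0.5, 9.7, 4.3]
gripper_width: 0.301
```

Run:
```python
from h import *
did([.1,0,-.17,0,0,0]);did([.05,0,-.09,0,0,0]);did([.03,0,-.05,0,0,0]);print(did([.03,0,-.05,0,0,0])[0])
t,d=r.capture("top"); crop(t,290,180,80,60,10,"pics/t23.png"); np.save("pics/t23.npy",d); s=r.sense();print(s["tcp_pos"],stopf(s["tcp_pos"]),s["wrist_force"])
```

```text
[ 0.5407 -0.0212  0.0467]
[ 0.5415 -0.02    0.0465] [ 2.6557 27.2747] [-0.1463  9.7004  3.5798]
```

View pics/t23.png

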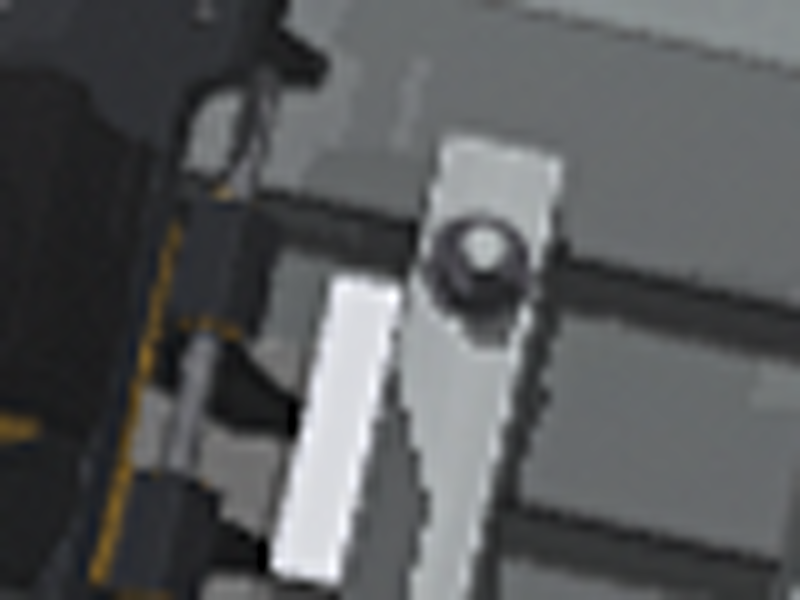

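Run:
```python
from h import *
T=lambda x,y:((x+.5)/10-.5+290,(y+.5)/10-.5+180)
P=[onz("top",*T(*p),.121) for p in [(402,283),(343,583)]]; d=P[0]-P[1]; print([stopf(p) for p in P], np.degrees(np.arctan2(-d[1],d[0])))
img=cv2.imread("pics/t23.png"); 
t=cv2.cvtColor(img,cv2.COLOR_BGR2GRAY); m=(t>205).astype(np.uint8); n,l,s,c=cv2.connectedComponentsWithStats(m); k=l[430,330]
q=np.argwhere(l==k)[:,::-1].astype(float); e=[]
for row in range(310,560,10):
    xs=q[q[:,1]==row][:,0]; e.append((row,xs.min(),xs.max()))
e=np.array(e)
for col in (1,2):
    W=np.array([onz("top",*T(a[col],a[0]),.121)[:2] for a in e]); A=np.polyfit(W[:,0],W[:,1],1); print("edge yaw",-np.degrees(np.arctan(A[0])),np.array([stopf(w) for w in W]).mean(0))
```

```text
[array([41.1423,  1.493 ]), array([-29.4092,  -0.1911])] 12.632566485216959
edge yaw 14.176220593790818 [ 3.0828 15.6182]
edge yaw 13.8935947835393 [6.143 1.983]
```

Call:
play_rows(
  plan=[
    [[0.02,0,-0.04,0,0,0],[0.04,0,-0.07,0,0,0],[0.04,0,-0.07,0,0,0]],
  ],
)

```text
time_s: 22.32
tcp_pos: [0.5416, -0.0202, 0.0465]
ee_rot: [[-0.117, -0.971, 0.21], [-0.483, 0.24, 0.842], [-0.868, -0.003, -0.497]]
wrist_force: [-0.4, 10.7, 3.9]
gripper_width: 0.3
```

Call:
play_rows(
  plan=[
    [[0.02,0,-0.04,0,0,0],[0.04,0,-0.07,0,0,0],[0.04,0,-0.07,0,0,0]],
  ],
)

```text
time_s: 22.7
tcp_pos: [0.5416, -0.0204, 0.0465]
ee_rot: [[-0.116, -0.971, 0.21], [-0.482, 0.24, 0.843], [-0.868, -0.004, -0.496]]
wrist_force: [-2.0, 13.0, 5.9]
gripper_width: 0.302
```

Call:
play_rows(
  plan=[
    [[-0.15,0,0.26,0,0,0],[-0.5,0,0.87,0,0,0],[-0.9,0,1.5,0,0,0],[-2.5,0,1.6,0,0,0],[-6,0,1.6,0,0,0]],
  ],
)

```text
time_s: 23.32
tcp_pos: [0.5488, 0.0186, 0.0892]
ee_rot: [[-0.126, -0.97, 0.208], [-0.488, 0.243, 0.838], [-0.864, 0.004, -0.504]]
wrist_force: [0.0, -0.0, 0.8]
gripper_width: 0.299
```

Call:
play_rows(
  plan=[
    [[-4,0,0,0,0,0],[-9,0,0,0,0,0],[-14,0,3,0,0,0],[-19,0,6,0,0,0],[-19,0,11,0,0,0]],
  ],
)

```text
time_s: 23.95
tcp_pos: [0.5985, 0.207, 0.2038]
ee_rot: [[-0.114, -0.97, 0.213], [-0.481, 0.241, 0.843], [-0.869, -0.006, -0.495]]
wrist_force: [0.7, 0.5, -0.4]
gripper_width: 0.299
```

Run:
```python
from h import *
t,d=r.capture("top"); cv2.imwrite("pics/t24.png",t); crop(t,240,155,140,105,5,"pics/t24c.png"); np.save("pics/t24.npy",d)
t,d=r.capture("side"); cv2.imwrite("pics/s24.png",t); print(r.sense()["tcp_pos"])
```

```text
[0.5957 0.2074 0.1956]
```

View pics/t24c.png

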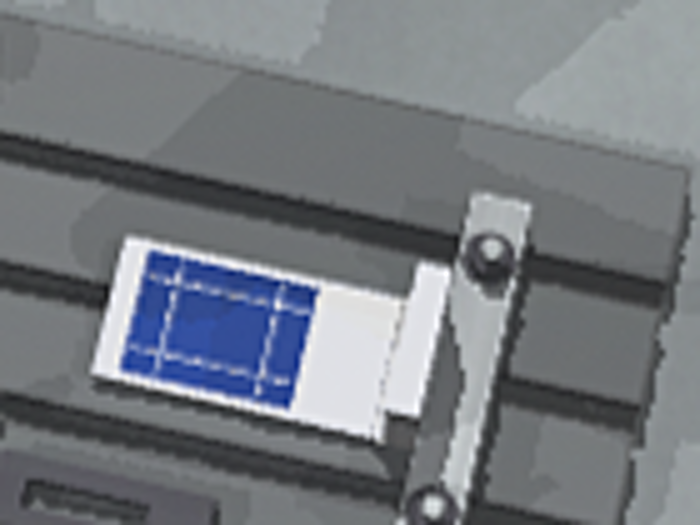

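View pics/s24.png

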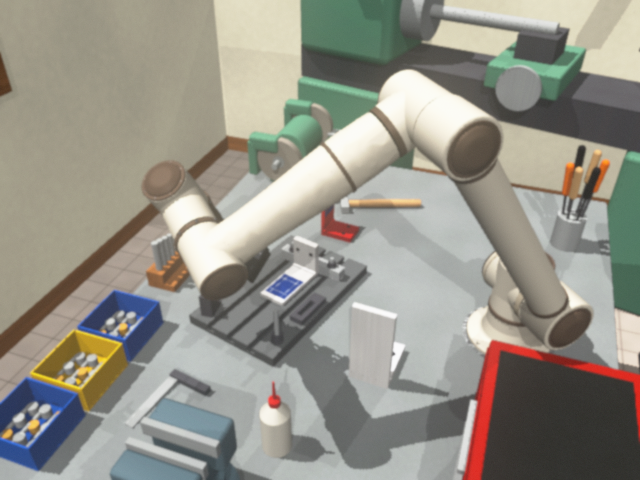

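View pics/t24.png

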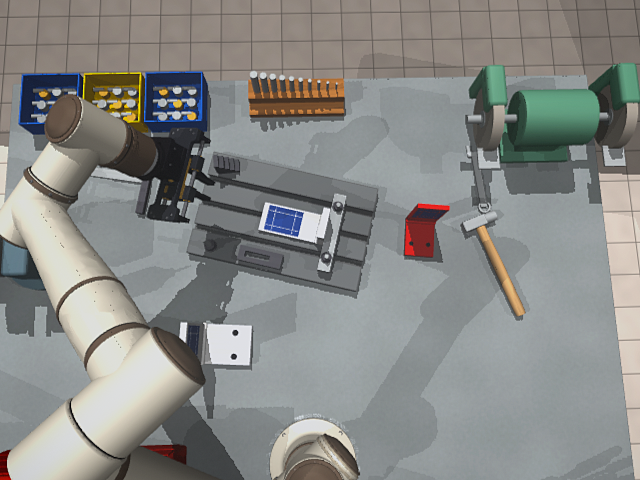

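Call:
play_rows(
  plan=[
    [[0,0,0,0,0,0],[0,0,0,0,0,0],[0,0,0,0,0,0],[0,0,0,0,0,0]],
  ],
)

```text
time_s: 24.55
tcp_pos: [0.5967, 0.2038, 0.2005]
ee_rot: [[-0.12, -0.97, 0.21], [-0.485, 0.242, 0.84], [-0.866, -0.001, -0.499]]
wrist_force: [0.5, 0.6, -1.1]
gripper_width: 0.302
```

Run:
```python
from h import *
T=lambda x,y:((x+.5)/5-.5+240,(y+.5)/5-.5+155)
def L(a,b,z):
    P=[onz("top",*T(*p),z) for p in(a,b)]; d=P[0]-P[1]; print([stopf(p) for p in P],np.degrees(np.arctan2(-d[1],d[0])))
L((126,237),(93,376),.036); L((450,266),(420,414),.121); L((472,195),(403,525),.056)
P=[onz("top",*T(*p),.036) for p in((126,237),(405,295),(93,376),(380,440))]
for a,b in((0,1),(2,3)):
    d=P[a]-P[b]; print("side yaw",np.degrees(np.arctan2(d[0],d[1])))
# flatness from top depth
d=np.load("pics/t24.npy"); C=cloud("top",d); 
m=np.zeros((480,640),bool); m[205:236,262:312]=True; g=cv2.imread("pics/t24.png")
Q=C[m&(abs(C[...,2]-.036)<.006)]; q=np.array([stopf(p) for p in Q]); k=(q[:,1]>30)&(q[:,1]<150)&(abs(q[:,0]-5)<25)
A=np.c_[q[k],np.ones(k.sum())]; s,_,_,_=np.linalg.lstsq(A,Q[k,2]*1e3,rcond=None); print("slopes",s,k.sum())
s=r.sense(); print(s["tcp_pos"],s["wrist_force"],s["joint_velocities"])
a=cv2.imread("pics/top0.png");
```

```text
[array([ 40.2625, 159.6736]), array([-30.1173, 159.2343])] 13.642378352259685
[array([41.1812,  1.8507]), array([-28.5277,   0.5783])] 12.954271182084794
[array([92.7318, -0.4074]), array([-70.9004,  -2.3432])] 13.322224753126505
side yaw 13.334029987293846
side yaw 14.13165733968526
slopes [ 0.0022 -0.0016 35.6809] 914
[0.5967 0.2038 0.2005] [ 0.4942  0.5619 -1.0552] [ 0.1718  0.3307  0.0731 -0.0841  0.0381 -0.1066]
```

```bash
python3 -c "
from station import r
print(r.finish_job())"
```

```text
the job is handed in; nothing more can be done
None
```

I tipped the bracket onto its back with the fingers inside the L and pushed the underside of its foot up against the stop bar. The job was handed in at about 24.6 s; no verdict is reported.

**Tipping:** The fingers pushed the back plate until the balance point at about 30°. From there they held the foot plate from the toe side until it lay flat. The wrist force readings stayed under about 7 N while tipping. The bracket did run a few degrees ahead of contact just past balance, dropping gently onto the tips at about 35–38°. Turning speed was never measured directly.

**Pushing:** The fingers pushed low on the foot and turned the bracket square as it slid. I finished with about 13 N against the bar, where it stopped advancing.

**Last checks (camera, fingers clear):**

| Check | Result | Limit |
|---|---|---|
| Flat on the plate | slope about 0.002 rad | 0.06 rad |
| Square to the bar | within about 1° (0.02 rad) | 0.05 rad |
| Foot underside to bar | 0 to 2 mm | 4 mm |
| Bracket middle to bar middle | about 5 to 6 mm | 50 mm |

- **Disagreement:** Hand-picked edge lines gave yaws of 13.0–14.1°, and the bar's own front edge read 13.3–14.0°. That spread is within pixel noise and the 2 mm calibration.
- **Other objects:** None looked moved in the final pictures, though I did not measure each one.

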